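Demould resin bars, push them through the UV tunnel, sort by length

TASK

Lift all the cast resin bars out of the open mould and lay them all flat on the infeed side of the UV tunnel, then feed every bar through under the low hood with the push stick (no fingers on a bar that is under the hood, and never over or around it) until it lies clear on the outfeed side. Then sort the bars by length, laying each flat and lengthwise, side by side, in the tray of its own length, lay the push stick back along its mat, and leave the other things on the bench where they are.

Things in the scene. Friction and masses are not known exactly. Their poses are not given: they have to be found in the camera images.
- tunnel: fixed UV curing tunnel with a white hood across a dark steel deck. Origin on the bench under the hood's centre; +y points out of the infeed side (bars travel towards -y). Hood: 252 mm wide (x), y from -35 to +35 mm, top 72 mm above the bench; the opening runs right through under it, 216 mm wide (x -108..+108), from the deck (10 mm above the bench) up to 46 mm above the bench
- infeed (a point): point on top of the infeed deck, 90 mm from the hood's centre along the tunnel's +y. Deck flat, no rails, 216 mm wide (x), y from +35 to +150 mm of the tunnel, top 10 mm above the bench; room for four bars side by side along y (lanes 50 mm apart, thin yellow lines between them)
- outfeed (a point): point on top of the outfeed deck, 90 mm from the hood's centre along the tunnel's -y. Deck as on the infeed side, y from -35 to -150 mm of the tunnel
- mould: fixed open mould, blue on an aluminium base, 102 mm (x) by 196 mm (y), top 17 mm above the bench. Origin on the bench under its centre. Four cavities lying along y, 26 mm wide, floor 8 mm above the bench: two 94 mm long centred at (-26,-39) and (+26,-39) mm, two 64 mm long centred at (-26,+54) and (+26,+54) mm. A bar in its cavity stands 13 mm proud of the mould's top
- tray_long: fixed green open tray for the long bars, outside 116 mm (x) by 116 mm (y), inside 104 x 104 mm, floor 6 mm and walls 14 mm above the bench (6 mm thick). Origin on the bench under its centre. Bars lie along its x, side by side: room for two at y = -26 and +26 mm (thin white line between them)
- tray_short: fixed green open tray for the short bars, like the other but outside 86 mm (x) by 116 mm (y), inside 74 x 104 mm. Origin on the bench under its centre. Bars lie along its x, side by side: room for two at y = -26 and +26 mm
- mat: fixed black rubber mat where the push stick belongs, 250 mm (x) by 120 mm (y), 3 mm thick, origin on the bench under its centre; the stick lies roughly along its x
- stick_mid (a point): middle of the loose push stick (140 g, 199 mm long), 10 mm above its underside; x along the stick towards its fork, z up. Wooden rod 16 mm wide, from 4 to 16 mm above the underside
- stick_face (a point): centre of the push face, 85 mm ahead of stick_mid along x, 9 mm above the underside. The red crossbar here is 38 mm wide and 18 mm high; two prongs 4 mm wide reach 14 mm further ahead on either side, leaving a notch 30 mm wide for a bar's end
- stick_handle (a point): middle of the upper part of the red upright handle at the stick's rear, 80 mm behind stick_mid, 45 mm above the underside. Handle 40 mm long (x), 20 mm wide (y), top 60 mm above the underside; its foot is 44 mm wide and 8 mm high
- long_a_center (a point): centre of a loose amber cast-resin bar, 90 x 22 x 22 mm (a long bar, about 55 g), x along its length; starts in one of the mould's long cavities, or is absent
- long_b_center (a point): centre of a loose amber cast-resin bar, 90 x 22 x 22 mm (a long bar, about 55 g), x along its length; starts in one of the mould's long cavities, or is absent
- short_a_center (a point): centre of a loose amber cast-resin bar, 60 x 22 x 22 mm (a short bar, about 37 g), x along its length; starts in one of the mould's short cavities, or is absent
- short_b_center (a point): centre of a loose amber cast-resin bar, 60 x 22 x 22 mm (a short bar, about 37 g), x along its length; starts in one of the mould's short cavities, or is absent
- petri: bystander: clear closed petri dish, 90 mm across, 16 mm high, origin at the centre of its underside
- marker: bystander: yellow marker pen with black cap, 135 mm long, lying, origin at the centre of its underside
- flask: bystander: conical glass flask, 100 mm across, 140 mm high, origin at the centre of its underside
- reagent: bystander: amber reagent bottle with blue cap, 70 mm across, 160 mm high, origin at the centre of its underside
- jar: bystander: small glass jar with white lid, 52 mm across, 70 mm high, origin at the centre of its underside

How it is judged:
By the outcome, as a careful person would: the job done as asked, in the order asked, and still so for the second after the job is handed in, with the robot touching nothing.
Of bar_long_a, bar_long_b, bar_short_a, bar_short_b only 3 to 4 are there at a start; the rules pass over those that are not, and their reading is None.
At some moment in a run one of stick, bar_long_a, bar_long_b, bar_short_a, bar_short_b may be knocked a few centimetres aside while the robot is not near it.
Once in a run the grip may slacken for a moment while it holds something.
It also fails if it takes over 210 s, if anything falls off the work surface, if the arm or the gripper's body presses on something with over 40 N, if the wrist force passes 120 N, or if a joint passes its speed limit or range.

ROBOT

A 6-joint arm with a two-finger parallel gripper is mounted at the origin on the work surface. World frame = base frame: x ahead of the robot, y to its left, z up, the work surface at z = 0. Lengths are in mm, angles in rad, forces in N, time in s.
With the tool pointing down it reaches from about 350 to 875 mm from the base axis. Payload 4.2 kg.
Tool frame: the origin (TCP) lies between the finger pads; the fingertips stand 14 mm ahead of it and the grasp point (between the pads) lies 5 mm behind it; z points along the fingers, y is the line along which they close (so a half turn about z gives the same grasp; the last joint's range is limited). The gripper opens to 85 mm and grips with 20 to 120 N. Pads are 22 mm wide; open, the fingers measure 114 mm over their backs; the gripper's body (76 mm by 85 mm) begins 54 mm behind the grasp point. The pads swing forward as they close: fully open they stand 13 mm farther back than shut.
Start: joints at [1.447, 0.385, 0.008, 0, -1.194, -0.259], TCP at [233.416, 579.755, 245.312] pointing down, gripper open.
Joint ranges: [-3.14, 3.14], [-1.21, 2.06], [-1.07, 1.41], [-3.16, 2.05], [-2.99, -0.16], [-3.1, 3.1]. Speed limits (rad/s): [2.79, 2.79, 3.14, 3.14, 3.14, 3.14].

INTERFACE

Orientations are given as a unit quaternion [x, y, z, w].
In Python, from bench import * gives the robot as it stands.
- The arm moves only by the tool carry_out, never from a script. Its argument "motion" is a list of rows, each a list of 7 numbers: the turn, a rotation vector about the tool's x, y, z in rad, then the shift along the tool's x, y, z in mm, then the opening, from -1 (shut) to 1 (fully open), so that 0 is half open. A call has 1 to 5 rows; each row is the pose to reach, as a shift and turn from the pose commanded when the call began, along the tool's axes at that moment; what a row does not reach only later rows make up. A row lasts 1/8 s, in which the tool goes at most 62.5 mm and 10.7 degrees, less where a joint would pass 70% of its speed; a pose out of reach is approached as far as the arm can. A call with a gripper value outside its range is refused whole. The fingers move at their own pace and stop on an object; the grip force is fixed at half the most. Time passes only in rows, so rows that repeat a pose let the fingers close. It gives the time, the measured TCP pose, the force, the opening and the grip force at its end, in the units of the state.
- read_state(): the state, without advancing time (a new reading comes with each control period).
- get_image(name): name is "scene" or "top" or "wrist"; returns a dict with "color" (480x640x3 uint8, blue, green, red), "mtx" (3x3 intrinsics, pixels), "position" and "orientation" of the camera in the world. Camera axes: x right, y down, z forward; pixel columns grow to the right and rows downward; lengths in mm; the calibration is good to about 2 mm. A picture is of the moment at which its call begins. There is no depth.
- job_done(): hands the job in; it is judged then, once.
The state is a dict: "clock": time; "joints": joint angles; "joint_vel": joint speeds; "joint_efforts": joint torques, N m; "position": TCP position; "ee_rot": TCP orientation; "contact_force": force on the tool from outside, world axes, zero at the start; "wrist_torque": the same for the moment, N m; "gripper_width": finger opening in mm; "grasp_force": force on a finger pad.
Only numpy, scipy, OpenCV 4.12 (cv2) and the standard library are available. Lean on these libraries where they do the work, as an engineer would, in place of code of your own. Each camera call takes 0.05 s, during which the arm holds its last target. There are 200 camera calls.

## Working session

There is one attempt and no reset: what is moved stays moved. The work goes in short steps, Python scripts to look and compute and a tool call to move; the robot and the scene stay as the last step left them, time stands still between calls to the robot, and variables do not carry over. Pictures are saved under pics/ and viewed, at most 14 in all, crops included, and the job is handed in when it is done.

Besides the shell and the picture viewer there is one more tool, called after ">>>" as a command line: name --pt "numbers of a row" for each row, then --argument value for the rest. carry_out: Moves the arm, as the interface text tells. Its arguments: {"type":"object","properties":{"motion":{"type":"array"}},"required":["motion"]}

```bash
ls; mkdir -p pics; python3 - <<'E'
from bench import *
import cv2
s=read_state();print(s)
for n in("top","scene"):
    i=get_image(n);cv2.imwrite(f"pics/{n}0.png",i["color"]);print(n,i["mtx"],i["position"],i["orientation"])
E
```

```text
pics
{'clock': 0.0, 'joints': array([ 1.44658889e+00,  3.85564731e-01,  6.54539664e-03, -5.14513991e-04,
       -1.19397937e+00, -2.58618924e-01]), 'joint_vel': array([-0.00076184, -0.00031437, -0.00144872, -0.00070849,  0.00033158,
        0.00042102]), 'joint_efforts': array([ 6.44600959e-05, -3.92290163e+01,  1.88402635e+01,  4.18618172e+00,
       -4.55620393e-03, -1.00152803e-06]), 'position': array([233.22036664, 579.22673474, 244.1828363 ]), 'ee_rot': array([ 9.81717676e-01, -1.90339524e-01, -1.64613319e-04,  1.11476007e-03]), 'contact_force': array([-0.05118199, -0.96593028,  0.33252636]), 'wrist_torque': array([ 0.008868  ,  0.00241366, -0.00106147]), 'grasp_force': 0.0, 'gripper_width': 85.38345939407102}
top [[544.81932063   0.         315.75760501]
 [  0.         544.81932063 237.41786993]
 [  0.           0.           1.        ]] [ 315.31630615  105.84723979 1207.0789483 ] [-0.66280136  0.74079647 -0.08031486  0.0739221 ]
scene [[466.18489965   0.         319.16387612]
 [  0.         466.18489965 233.22947601]
 [  0.           0.           1.        ]] [1115.60037289  803.83204347  811.28470744] [ 0.27848696  0.86681566 -0.39257917 -0.13021987]
```

View pics/top0.png

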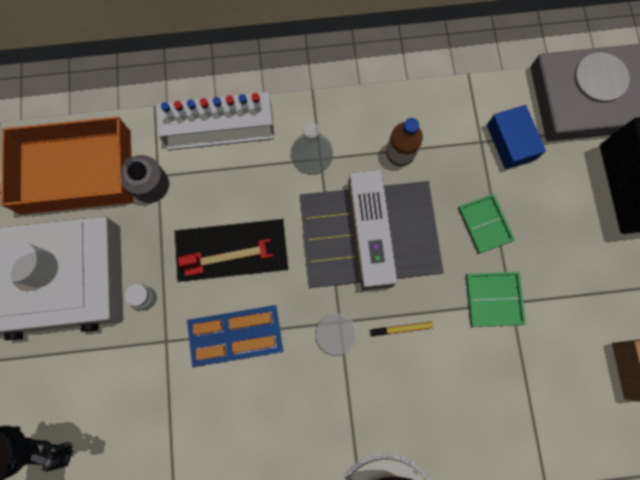

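View pics/scene0.png

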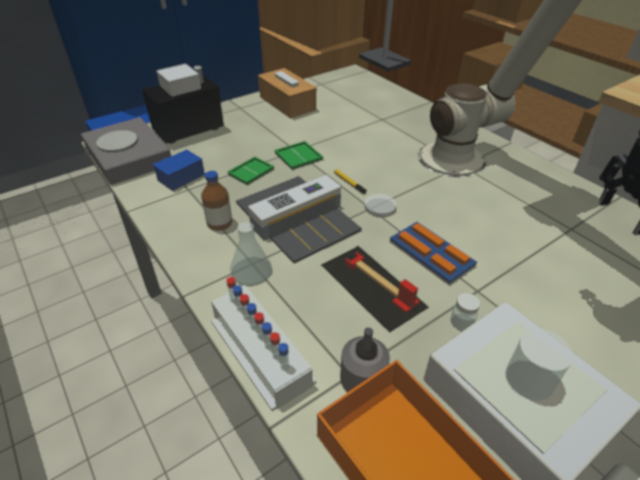

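```bash
cat > h.py <<'E'
import numpy as np, cv2
from bench import *
from scipy.spatial.transform import Rotation as R
def ray(im,px,z):
    px=np.asarray(px,float).reshape(-1,2)
    d=np.c_[px,np.ones(len(px))]@np.linalg.inv(im["mtx"]).T
    d=d@R.from_quat(im["orientation"]).as_matrix().T
    p=np.asarray(im["position"]); return (p+d*((z-p[2])/d[:,2])[:,None])[:,:2]
def proj(im,P):
    c=(np.asarray(P,float).reshape(-1,3)-im["position"])@R.from_quat(im["orientation"]).as_matrix()
    c=c@im["mtx"].T; return c[:,:2]/c[:,2:]
def hsv(im,lo,hi): return cv2.inRange(cv2.cvtColor(im["color"],cv2.COLOR_BGR2HSV),lo,hi)
def rects(im,m,z,amin=30,roi=None,hull=False):
    "min-area rects in the plane z: centre, (long,short), angle of long side (deg), pixel centre, area"
    if roi: k=np.zeros_like(m);x0,y0,x1,y1=roi;k[y0:y1,x0:x1]=255;m=m&k
    cs=[c for c in cv2.findContours(m,cv2.RETR_EXTERNAL,cv2.CHAIN_APPROX_NONE)[0] if cv2.contourArea(c)>=amin]
    if hull and cs: cs=[np.vstack(cs)]
    out=[]
    for c in cs:
        w=ray(im,c.reshape(-1,2)+0.0,z).astype(np.float32)
        b=cv2.boxPoints(cv2.minAreaRect(w));e=[b[1]-b[0],b[2]-b[1]]
        e.sort(key=lambda v:-np.hypot(*v)); a=np.degrees(np.arctan2(e[0][1],e[0][0]))%180
        out.append((b.mean(0).round(1),np.round([np.hypot(*v) for v in e],1),round(float(a),1),c.reshape(-1,2).mean(0).round(),cv2.contourArea(c)))
    return out
E
python3 - <<'E'
from h import *
im=get_image("top")
def P(n,r):
    for q in r:print(n,*q)
P("bar",rects(im,hsv(im,(5,110,90),(22,255,255)),30,roi=(180,300,290,370)))
P("mould",rects(im,hsv(im,(100,100,30),(125,255,255)),17,100,roi=(180,300,290,370)))
P("green",rects(im,hsv(im,(45,100,40),(80,255,255)),14,100))
P("red",rects(im,hsv(im,(0,150,70),(4,255,255))|hsv(im,(174,150,70),(180,255,255)),18,20,roi=(170,215,290,285)))
P("wood",rects(im,hsv(im,(10,60,120),(30,190,255)),16,20,roi=(170,215,290,285)))
P("mat",rects(im,hsv(im,(0,0,0),(180,255,32)),3,300,roi=(165,210,295,290)))
P("deck",rects(im,hsv(im,(0,0,30),(180,80,85)),10,400,roi=(296,175,446,292)))
P("yel",rects(im,hsv(im,(20,80,80),(35,255,255)),10,8,roi=(296,175,446,292)))
P("hood",rects(im,hsv(im,(0,0,120),(180,60,255)),72,400,roi=(345,165,400,292)))
for n,p,z in(("petri",(335,335),16),("jar",(138,296),70),("flask",(310,130),140),("reag",(411,126),160),("flaskbase",(312,155),0),("reagbase",(402,155),0),("mk1",(372,332),5),("mk2",(432,325),5)):print(n,ray(im,p,z).round())
E
```

```text
bar [353.9 330.6] [60. 21.] 93.5 [210. 352.] 247.5
bar [360.8 239. ] [88.5 21. ] 93.0 [253. 344.] 368.5
bar [406.9 333.3] [60.  21.3] 93.0 [207. 327.] 248.0
bar [411.1 241.5] [89.  21.8] 92.7 [249. 320.] 375.5
mould [383.6 278.5] [194.1  99.1] 93.1 [234. 336.] 4035.5
green [ 399.5 -294.5] [115.9 112.9] 85.7 [495. 299.] 2631.5
green [ 569.6 -304.7] [114.2  86.1] 13.9 [486. 223.] 1776.0
red [534.  356.9] [42.5 15.4] 96.9 [193. 271.] 108.0
red [560.9 364.1] [52.5 23.5] 96.5 [189. 259.] 191.0
red [566.8 195.2] [41.6 28.3] 5.0 [264. 248.] 119.5
wood [559.3 274.2] [132.1  14.5] 95.0 [230. 255.] 320.0
mat [575.2 274. ] [242.3 112.4] 90.0 [231. 252.] 3623.5
deck [ 576.4 -139.8] [214.4 101.6] 179.9 [413. 230.] 4018.0
deck [562.1  36.8] [264.8 176.6] 12.8 [340. 246.] 4763.5
yel [628.   50.2] [89.4  2.8] 89.8 [327. 216.] 8.5
hood [577.2 -42.4] [277.8 118.4] 173.0 [375. 227.] 4106.5
petri [[360.  63.]]
jar [[484. 464.]]
flask [[782.  69.]]
reag [[ 759. -138.]]
flaskbase [[780.  67.]]
reagbase [[ 757. -143.]]
mk1 [[358. -18.]]
mk2 [[ 359. -150.]]
```

```bash
cat >> h.py <<'E'
def yaw(q): x=R.from_quat(q).as_matrix()[:,0]; return np.degrees(np.arctan2(x[1],x[0]))
def plan(wps,start=None):
    "wps: (x,y,z,theta_deg); prints for each leg turn about tool z, shift in tool axes, rows needed"
    if start is None:
        s=read_state(); p,t=np.asarray(s["position"]),yaw(s["ee_rot"])
    else: p,t=np.array(start[:3],float),start[3]
    print("from",p.round(1),round(t,1),"z-axis",R.from_quat(read_state()["ee_rot"]).as_matrix()[:,2].round(3))
    for x,y,z,th in wps:
        d=np.array([x,y,z])-p; a=np.radians(t); c,s=np.cos(a),np.sin(a)
        sh=[d[0]*c+d[1]*s,d[0]*s-d[1]*c,-d[2]]; dt=t-th
        print(f"to {x:.0f},{y:.0f},{z:.0f},{th}: turn {np.radians(dt):.3f} shift",np.round(sh,1),"rows",round(max(np.linalg.norm(d)/62.5,abs(dt)/10.7),1))
        p,t=p+d,th
E
python3 - <<'E'
from h import *
plan([(411,241.5,100,-87)])
E
```

```text
from [233.3 579.4 244.5] -21.9 z-axis [-0.001 -0.002 -1.   ]
to 411,242,100,-87: turn 1.135 shift [291.1 247.  144.5] rows 6.5
```

>>> carry_out --pt "0 0 0.57 145 123 72 -0.25" --pt "0 0 0.57 145 123 72 -0.25" --pt "0 0 0.57 145 123 72 -0.25" --pt "0 0 0.57 145 123 72 -0.25" --pt "0 0 0.57 145 123 72 -0.25"

```text
clock: 0.78
position: [322.4, 411.0, 173.3]
ee_rot: [0.889, -0.459, 0.0, 0.0]
contact_force: [0.9, 0.1, -0.5]
gripper_width: 31.9
grasp_force: 0.0
```

```bash
python3 - <<'E'
from h import *
plan([(411,241.5,100,-87)])
E
```

```text
from [322.4 411.  173.3] -54.6 z-axis [ 0. -0. -1.]
to 411,242,100,-87: turn 0.565 shift [189.5  25.9  73.3] rows 3.3
```

>>> carry_out --pt "0 0 0.565 189.5 26 73 -0.25" --pt "0 0 0.565 189.5 26 73 -0.25" --pt "0 0 0.565 189.5 26 73 -0.25" --pt "0 0 0.565 189.5 26 73 -0.25" --pt "0 0 0.565 189.5 26 73 -0.25"

```text
clock: 1.4
position: [411.5, 242.9, 100.5]
ee_rot: [0.726, -0.688, 0.0, -0.001]
contact_force: [-0.5, 0.5, 0.5]
gripper_width: 31.8
grasp_force: 0.0
```

```bash
python3 - <<'E'
from h import *
im=get_image("wrist"); cv2.imwrite("pics/w1.png",im["color"])
for q in rects(im,hsv(im,(5,110,70),(22,255,255)),30,300):print(*q)
plan([(411,241.5,33,-87)])
E
```

```text
[406.5 329.5] [68.5 21. ] 92.9 [319. 366.] 2127.5
[410.2 241.4] [90.2 21.3] 92.9 [321. 252.] 4177.0
[361.6 238.5] [90.8 23.8] 93.0 [398. 248.] 4410.5
from [411.4 243.8 100.9] -86.8 z-axis [ 0.002  0.001 -1.   ]
to 411,242,33,-87: turn 0.003 shift [ 2.3  0.5 67.9] rows 1.1
```

View pics/w1.png

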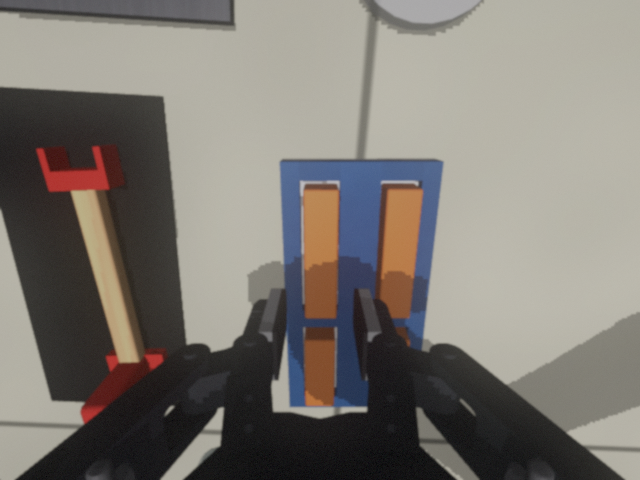

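>>> carry_out --pt "0 0 0 1 1 60 -0.25" --pt "0 0 0 1 1 67 -0.25" --pt "0 0 0 1 1 67 -0.25" --pt "0 0 0 1 1 67 -1" --pt "0 0 0 1 1 67 -1"

```text
clock: 2.08
position: [410.6, 242.5, 35.3]
ee_rot: [0.726, -0.688, -0.0, -0.002]
contact_force: [-2.3, 2.1, 5.7]
gripper_width: 19.9
grasp_force: 60.8
```

>>> carry_out --pt "0 0 0 0 0 0 -1" --pt "0 0 0 0 0 -20 -1" --pt "0 0 0 0 0 -80 -1" --pt "0 0 0 0 0 -80 -1"

```text
clock: 2.58
position: [412.1, 243.3, 118.3]
ee_rot: [0.726, -0.688, 0.0, -0.006]
contact_force: [-0.3, 0.4, -0.7]
gripper_width: 20.0
grasp_force: 60.2
```

```bash
python3 - <<'E'
from h import *
print(read_state()["gripper_width"])
plan([(651.5,51,115,-90),(651.5,51,37,-90)])
E
```

```text
20.006116803752086
from [412.1 243.3 118.3] -86.9 z-axis [ 0.008  0.009 -1.   ]
to 652,51,115,-90: turn 0.054 shift [ 205.  -228.7    3.3] rows 4.9
to 652,51,37,-90: turn 0.000 shift [ 0. -0. 78.] rows 1.2
```

>>> carry_out --pt "0 0 0.054 205 -229 0 -1" --pt "0 0 0.054 205 -229 0 -1" --pt "0 0 0.054 205 -229 0 -1" --pt "0 0 0.054 205 -229 0 -1" --pt "0 0 0.054 205 -229 0 -1"

```text
clock: 3.2
position: [650.3, 46.5, 112.9]
ee_rot: [-0.706, 0.708, 0.0, -0.0]
contact_force: [0.4, 1.3, -0.8]
gripper_width: 20.1
grasp_force: 60.1
```

>>> carry_out --pt "0 0 0 0 0 0 -1" --pt "0 0 0 0 0 50 -1" --pt "0 0 0 0 0 70 -1" --pt "0 0 0 0 0 70 -1"

```text
clock: 3.7
position: [646.9, 48.4, 41.2]
ee_rot: [-0.707, 0.707, 0.001, -0.002]
contact_force: [0.5, -0.9, 0.0]
gripper_width: 19.8
grasp_force: 60.1
```

```bash
python3 - <<'E'
from h import *
print(read_state()["gripper_width"])
plan([(651.5,51,37,-90)])
E
```

```text
19.7543956565466
from [646.9  48.4  41.2] -90.0 z-axis [-0.005 -0.001 -1.   ]
to 652,51,37,-90: turn -0.001 shift [-2.6 -4.6  4.2] rows 0.1
```

>>> carry_out --pt "0 0 0 -2 -4 2 -1" --pt "0 0 0 -2 -4 4 -1" --pt "0 0 0 -2 -4 4.5 -1" --pt "0 0 0 -2 -4 4.5 -1" --pt "0 0 0 -2 -4 4.5 -1"

```text
clock: 4.32
position: [653.2, 50.3, 39.1]
ee_rot: [-0.707, 0.707, -0.0, 0.0]
contact_force: [0.9, 0.2, -0.1]
gripper_width: 19.9
grasp_force: 60.1
```

```bash
python3 - <<'E'
from h import *
for i in range(3):
    im=get_image("wrist"); s=read_state(); print(s["position"].round(1),s["contact_force"].round(1))
E
```

```text
[653.2  50.3  39. ] [-0.5 -0.1 -0.8]
[653.2  50.3  38.9] [-0.2 -0.8 -0.3]
[653.2  50.3  38.9] [-0.1  0.3 -0.4]
```

>>> carry_out --pt "0 0 0 0 0 2 -1" --pt "0 0 0 0 0 3 -1" --pt "0 0 0 0 0 3 -1" --pt "0 0 0 0 0 3 -0.25" --pt "0 0 0 0 0 3 -0.25"

```text
clock: 5.1
position: [653.1, 50.3, 35.6]
ee_rot: [-0.707, 0.708, 0.0, -0.0]
contact_force: [0.0, 0.6, -0.5]
gripper_width: 32.0
grasp_force: 0.0
```

>>> carry_out --pt "0 0 0 0 0 0 -0.25" --pt "0 0 0 0 0 -20 -0.25" --pt "0 0 0 0 0 -80 -0.25" --pt "0 0 0 0 0 -80 -0.25"

```text
clock: 5.6
position: [656.7, 51.1, 121.6]
ee_rot: [0.707, -0.707, 0.003, -0.005]
contact_force: [0.5, 0.1, -0.7]
gripper_width: 31.8
grasp_force: 0.0
```

```bash
python3 - <<'E'
from h import *
im=get_image("wrist");
for q in rects(im,hsv(im,(5,110,70),(22,255,255)),32,300):print(*q)
plan([(361,239.5,115,-87)])
E
```

```text
[652.8  49.6] [89.4 22. ] 90.2 [326. 242.] 3648.0
from [654.7  50.8 118.6] -90.0 z-axis [ 0.006  0.002 -1.   ]
to 361,240,115,-87: turn -0.053 shift [-188.4  293.9    3.6] rows 5.6
```

```bash
python3 - <<'E'
from h import *
w=[]
for (a,b),x in zip(((361,239.2),(406.9,333),(354,330.6)),(602,552,502)):
    w+=[(a,b,116,-87),(x,50,116,-90)]
plan(w,(653.2,50.3,116,-90))
E
```

```text
from [653.2  50.3 116. ] -90 z-axis [ 0.006  0.002 -1.   ]
to 361,239,116,-87: turn -0.052 shift [-188.9  292.2   -0. ] rows 5.6
to 602,50,116,-90: turn 0.052 shift [ 201.6 -230.8   -0. ] rows 4.9
to 407,333,116,-87: turn -0.052 shift [-283.   195.1   -0. ] rows 5.5
to 552,50,116,-90: turn 0.052 shift [ 290.2 -130.1   -0. ] rows 5.1
to 354,331,116,-87: turn -0.052 shift [-280.6  198.    -0. ] rows 5.5
to 502,50,116,-90: turn 0.052 shift [ 288.  -133.1   -0. ] rows 5.1
```

>>> carry_out --pt "0 0 0 -94 146 0 -0.25" --pt "0 0 0 -94 146 0 -0.25" --pt "0 0 0 -94 146 0 -0.25"

```text
clock: 6.02
position: [504.6, 144.7, 114.5]
ee_rot: [-0.707, 0.708, 0.001, -0.001]
contact_force: [0.6, 1.2, 0.3]
gripper_width: 32.0
grasp_force: 0.0
```

>>> carry_out --pt "0 0 -0.052 -95 146 0 -0.25" --pt "0 0 -0.052 -95 146 0 -0.25" --pt "0 0 -0.052 -95 146 0 -0.25" --pt "0 0 -0.052 -95 146 20 -0.25" --pt "0 0 -0.052 -95 146 40 -0.25"

```text
clock: 6.65
position: [360.3, 239.8, 74.9]
ee_rot: [0.726, -0.688, -0.0, 0.0]
contact_force: [-0.1, 0.5, 0.4]
gripper_width: 32.2
grasp_force: 0.0
```

>>> carry_out --pt "0 0 0 0 0 25 -0.25" --pt "0 0 0 0 0 42 -0.25" --pt "0 0 0 0 0 42 -0.25" --pt "0 0 0 0 0 42 -1" --pt "0 0 0 0 0 42 -1"

```text
clock: 7.28
position: [361.4, 239.7, 34.3]
ee_rot: [0.725, -0.689, -0.0, -0.0]
contact_force: [-0.4, -0.2, -1.1]
gripper_width: 20.3
grasp_force: 60.5
```

>>> carry_out --pt "0 0 0 0 0 0 -1" --pt "0 0 0 0 0 -20 -1" --pt "0 0 0 0 0 -50 -1" --pt "0 0 0 0 0 -82 -1" --pt "0 0 0 0 0 -82 -1"

```text
clock: 7.9
position: [362.4, 240.9, 118.2]
ee_rot: [0.725, -0.689, -0.0, -0.003]
contact_force: [0.1, -0.9, -0.7]
gripper_width: 20.4
grasp_force: 60.5
```

```bash
python3 - <<'E'
from h import *
im=get_image("top")
print(read_state()["gripper_width"]);plan([(602,50,116,-90)])
E
```

```text
20.333629054060882
from [361.5 240.  116.8] -87.1 z-axis [ 0.002  0.003 -1.   ]
to 602,50,116,-90: turn 0.051 shift [ 201.9 -230.5    0.8] rows 4.9
```

>>> carry_out --pt "0 0 0.052 202 -231 0 -1" --pt "0 0 0.052 202 -231 0 -1" --pt "0 0 0.052 202 -231 0 -1" --pt "0 0 0.052 202 -231 0 -1" --pt "0 0 0.052 202 -231 0 -1"

```text
clock: 8.57
position: [603.1, 47.8, 113.9]
ee_rot: [-0.706, 0.708, 0.001, -0.001]
contact_force: [0.8, 0.4, -0.2]
gripper_width: 20.2
grasp_force: 60.5
```

>>> carry_out --pt "0 0 0 0 0 0 -1" --pt "0 0 0 0 0 40 -1" --pt "0 0 0 0 0 70 -1" --pt "0 0 0 0 0 77 -1" --pt "0 0 0 0 0 79.5 -1"

```text
clock: 9.2
position: [602.1, 50.1, 36.2]
ee_rot: [-0.707, 0.707, 0.0, -0.0]
contact_force: [1.0, -0.6, -0.8]
gripper_width: 20.0
grasp_force: 60.5
```

>>> carry_out --pt "0 0 0 0 0 0 -1" --pt "0 0 0 0 0 0 -0.25" --pt "0 0 0 0 0 0 -0.25" --pt "0 0 0 0 0 -20 -0.25" --pt "0 0 0 0 0 -79.5 -0.25"

```text
clock: 9.82
position: [600.3, 49.1, 113.7]
ee_rot: [-0.707, 0.708, 0.002, -0.003]
contact_force: [2.2, -0.1, -0.4]
gripper_width: 31.9
grasp_force: 0.0
```

>>> carry_out --pt "0 0 0 -140 97 0 -0.25" --pt "0 0 0 -140 97 0 -0.25" --pt "0 0 0 -140 97 0 -0.25" --pt "0 0 0 -140 97 0 -0.25"

```text
clock: 10.32
position: [504.3, 192.0, 116.6]
ee_rot: [0.708, -0.706, 0.0, -0.001]
contact_force: [0.4, -0.6, 0.5]
gripper_width: 32.2
grasp_force: 0.0
```

>>> carry_out --pt "0 0 -0.052 -143 98 0 -0.25" --pt "0 0 -0.052 -143 98 0 -0.25" --pt "0 0 -0.052 -143 98 0 -0.25" --pt "0 0 -0.052 -143 98 20 -0.25" --pt "0 0 -0.052 -143 98 40 -0.25"

```text
clock: 10.95
position: [408.0, 333.5, 75.8]
ee_rot: [0.725, -0.689, -0.0, -0.001]
contact_force: [0.1, 0.2, -0.4]
gripper_width: 31.8
grasp_force: 0.0
```

```bash
python3 - <<'E'
from h import *
im=get_image("top")
im=get_image("wrist");
for q in rects(im,hsv(im,(5,110,70),(22,255,255)),30,300):print(*q)
im=get_image("top")
for q in rects(im,hsv(im,(5,110,70),(22,255,255)),32,100,roi=(180,170,360,370)):print(*q)
plan([(407,333,34,-87)])
E
```

```text
[355.2 330. ] [63.6 24.6] 93.3 [410. 273.] 3837.5
[406.4 332.5] [63.5 21.3] 92.9 [319. 270.] 3514.0
[542.7 217.5] [21.2 11.5] 118.1 [27. 37.] 348.0
[353.9 329.4] [58.3 21. ] 93.5 [212. 353.] 159.0
[406.9 315.9] [26.5 22.9] 90.7 [215. 326.] 102.5
[602.2  49.7] [92.3 24.4] 89.9 [328. 224.] 394.5
[652.7  49.5] [93.5 24.9] 90.2 [326. 202.] 388.5
from [407.9 332.1  75.3] -87.1 z-axis [-0.001 -0.002 -1.   ]
to 407,333,34,-87: turn -0.002 shift [-0.9  0.9 41.3] rows 0.7
```

>>> carry_out --pt "0 0 0 0 1 25 -0.25" --pt "0 0 0 0 1 42 -0.25" --pt "0 0 0 0 1 42 -0.25" --pt "0 0 0 0 1 42 -1" --pt "0 0 0 0 1 42 -1"

```text
clock: 11.72
position: [407.4, 333.4, 35.1]
ee_rot: [0.725, -0.689, -0.0, -0.001]
contact_force: [-0.7, -0.7, 1.9]
gripper_width: 20.2
grasp_force: 61.1
```

>>> carry_out --pt "0 0 0 0 0 0 -1" --pt "0 0 0 0 0 -20 -1" --pt "0 0 0 0 0 -50 -1" --pt "0 0 0 0 0 -82 -1" --pt "0 0 0 0 0 -82 -1"

```text
clock: 12.35
position: [407.5, 334.2, 118.4]
ee_rot: [0.725, -0.689, -0.0, -0.003]
contact_force: [-0.6, 0.0, -0.6]
gripper_width: 20.2
grasp_force: 60.8
```

>>> carry_out --pt "0 0 0.052 280 -125 0 -1" --pt "0 0 0.052 280 -125 0 -1" --pt "0 0 0.052 280 -125 0 -1" --pt "0 0 0.052 280 -125 0 -1" --pt "0 0 0.052 280 -125 0 -1"

```text
clock: 12.98
position: [545.8, 57.5, 114.7]
ee_rot: [-0.707, 0.708, 0.001, -0.001]
contact_force: [0.2, 0.9, -0.6]
gripper_width: 20.1
grasp_force: 60.8
```

>>> carry_out --pt "0 0 0 9 -4 0 -1" --pt "0 0 0 9 -4 40 -1" --pt "0 0 0 9 -4 70 -1" --pt "0 0 0 9 -4 77 -1" --pt "0 0 0 9 -4 79.5 -1"

```text
clock: 13.6
position: [548.4, 50.7, 37.0]
ee_rot: [0.707, -0.707, -0.001, 0.002]
contact_force: [-7.6, 0.7, 15.9]
gripper_width: 20.1
grasp_force: 62.8
```

>>> carry_out --pt "0 0 0 0 0 0 -1" --pt "0 0 0 0 0 0 -0.25" --pt "0 0 0 0 0 0 -0.25" --pt "0 0 0 0 0 -20 -0.25" --pt "0 0 0 0 0 -79.5 -0.25"

```text
clock: 14.22
position: [547.7, 50.0, 113.7]
ee_rot: [-0.707, 0.708, 0.002, -0.004]
contact_force: [1.5, 0.9, 0.8]
gripper_width: 32.1
grasp_force: 0.0
```

>>> carry_out --pt "0 0 0 -140 99 0 -0.25" --pt "0 0 0 -140 99 0 -0.25" --pt "0 0 0 -140 99 0 -0.25" --pt "0 0 0 -140 99 0 -0.25"

```text
clock: 14.72
position: [449.6, 192.8, 116.3]
ee_rot: [0.708, -0.706, -0.0, -0.0]
contact_force: [-0.3, -0.7, -0.5]
gripper_width: 32.0
grasp_force: 0.0
```

>>> carry_out --pt "0 0 -0.052 -141 98 0 -0.25" --pt "0 0 -0.052 -141 98 0 -0.25" --pt "0 0 -0.052 -141 98 0 -0.25" --pt "0 0 -0.052 -141 98 20 -0.25" --pt "0 0 -0.052 -141 98 40 -0.25"

```text
clock: 15.35
position: [353.3, 332.3, 75.6]
ee_rot: [0.725, -0.689, -0.0, -0.001]
contact_force: [0.2, -0.4, -0.5]
gripper_width: 31.9
grasp_force: 0.0
```

```bash
python3 - <<'E'
from h import *
im=get_image("top")
im=get_image("wrist");
for q in rects(im,hsv(im,(5,110,70),(22,255,255)),30,300):print(*q)
im=get_image("top")
for q in rects(im,hsv(im,(5,110,70),(22,255,255)),32,100,roi=(180,170,360,370)):print(*q)
plan([(354.5,330,34,-87)])
E
```

```text
[352.8 330.7] [60.5 21.3] 93.6 [317. 275.] 3488.0
[549.2  53.1] [61.6 24.3] 90.1 [330. 248.] 266.0
[602.3  49.7] [92.3 24.4] 89.9 [328. 224.] 393.5
[652.7  49.5] [93.5 24.9] 90.2 [326. 202.] 388.0
from [353.2 330.9  75.1] -87.1 z-axis [-0.001 -0.002 -1.   ]
to 354,330,34,-87: turn -0.002 shift [ 1.  -1.2 41.1] rows 0.7
```

>>> carry_out --pt "0 0 0 0 0 25 -0.25" --pt "0 0 0 0 0 41 -0.25" --pt "0 0 0 0 0 41 -0.25" --pt "0 0 0 0 0 41 -1" --pt "0 0 0 0 0 41 -1"

```text
clock: 16.12
position: [353.6, 332.4, 35.9]
ee_rot: [0.725, -0.689, -0.0, -0.001]
contact_force: [0.2, -0.4, 2.6]
gripper_width: 20.1
grasp_force: 60.4
```

>>> carry_out --pt "0 0 0 0 0 0 -1" --pt "0 0 0 0 0 -20 -1" --pt "0 0 0 0 0 -50 -1" --pt "0 0 0 0 0 -82 -1" --pt "0 0 0 0 0 -82 -1"

```text
clock: 16.75
position: [353.8, 333.2, 119.2]
ee_rot: [0.725, -0.689, -0.001, -0.003]
contact_force: [-0.6, 0.2, -0.8]
gripper_width: 20.1
grasp_force: 60.2
```

>>> carry_out --pt "0 0 0.052 276 -130 0 -1" --pt "0 0 0.052 276 -130 0 -1" --pt "0 0 0.052 276 -130 0 -1" --pt "0 0 0.052 276 -130 0 -1" --pt "0 0 0.052 276 -130 0 -1"

```text
clock: 17.38
position: [497.0, 60.6, 115.8]
ee_rot: [-0.707, 0.708, 0.0, -0.001]
contact_force: [1.5, 0.7, -0.6]
gripper_width: 19.8
grasp_force: 60.2
```

>>> carry_out --pt "0 0 0 9 -4 0 -1" --pt "0 0 0 9 -4 40 -1" --pt "0 0 0 9 -4 70 -1" --pt "0 0 0 9 -4 76 -1" --pt "0 0 0 9 -4 78.5 -1"

```text
clock: 18.0
position: [501.0, 54.2, 38.3]
ee_rot: [0.707, -0.707, 0.0, 0.0]
contact_force: [-0.4, -0.2, -0.6]
gripper_width: 20.0
grasp_force: 60.2
```

>>> carry_out --pt "0 0 0 0 0 0 -1" --pt "0 0 0 0 0 0 -0.25" --pt "0 0 0 0 0 0 -0.25" --pt "0 0 0 0 0 -20 -0.25" --pt "0 0 0 0 0 -79.5 -0.25"

```text
clock: 18.62
position: [499.0, 53.0, 116.4]
ee_rot: [-0.707, 0.708, 0.001, -0.003]
contact_force: [1.0, 0.0, 1.1]
gripper_width: 31.9
grasp_force: 0.0
```

>>> carry_out --pt "0 0 0 -240 -40 -25 0.1" --pt "0 0 0 -240 -40 -25 0.1" --pt "0 0 0 -240 -40 -25 0.1" --pt "0 0 0 -240 -40 -25 0.1" --pt "0 0 0 -240 -40 -25 0.1"

```text
clock: 19.25
position: [541.8, 297.6, 143.3]
ee_rot: [0.708, -0.706, 0.0, -0.001]
contact_force: [-0.1, -1.2, 0.2]
gripper_width: 47.0
grasp_force: 0.0
```

```bash
python3 - <<'E'
from h import *
im=get_image("top");cv2.imwrite("pics/t2.png",im["color"][160:380,160:460].repeat(2,0).repeat(2,1))
for q in rects(im,hsv(im,(5,110,70),(22,255,255)),32,100,roi=(290,170,360,370)):print(*q)
im=get_image("wrist");cv2.imwrite("pics/w2.png",im["color"])
red=lambda im:hsv(im,(0,150,70),(4,255,255))|hsv(im,(174,150,70),(180,255,255))
for q in rects(im,red(im),63,200):print("red63",*q)
for q in rects(im,red(im),21,200):print("red21",*q)
for q in rects(im,hsv(im,(10,50,100),(28,190,255)),19,300):print("wood",*q)
plan([(561,362,116,-85)])
E
```

```text
[500.7  54.2] [61.3 24. ] 90.8 [331. 269.] 268.5
[549.1  53.1] [61.6 24.3] 90.1 [330. 248.] 266.0
[602.2  49.7] [92.3 24.4] 89.9 [328. 224.] 394.5
[652.7  49.5] [93.5 24.6] 89.9 [326. 202.] 385.5
red63 [547.3 344.7] [64.1 35.4] 95.0 [308. 310.] 2592.0
red63 [560.5 199.9] [32.9 21.3] 0.1 [282. 101.] 1105.5
red21 [548.7 371.7] [77.  42.6] 95.0 [308. 310.] 2592.0
red21 [564.6 197.6] [39.5 25.6] 0.1 [282. 101.] 1105.5
wood [557.6 275.1] [133.6  17.1] 95.1 [296. 199.] 3527.5
from [540.6 293.8 142.5] -90.0 z-axis [-0.001 -0.    -1.   ]
to 561,362,116,-85: turn -0.087 shift [-68.2 -20.4  26.5] rows 1.2
```

View pics/t2.png

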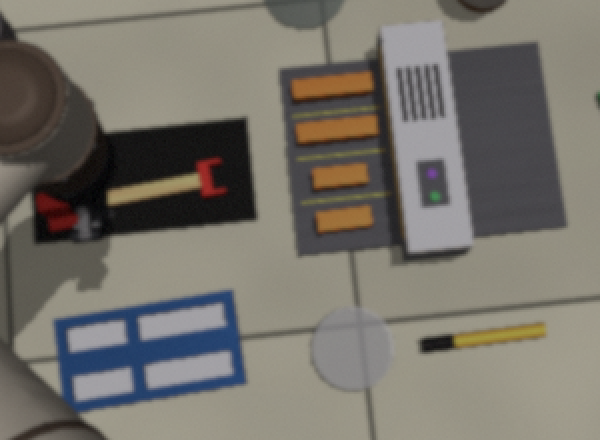

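View pics/w2.png

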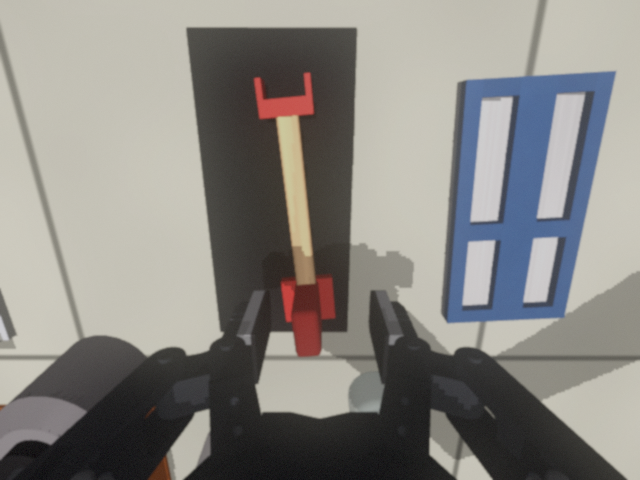

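```bash
python3 - <<'E'
from h import *
plan([(549.5,361,110,-85),(549.5,361,45,-85)])
E
```

```text
from [540.6 293.8 142.5] -90.0 z-axis [-0.001 -0.    -1.   ]
to 550,361,110,-85: turn -0.087 shift [-67.2  -8.9  32.5] rows 1.2
to 550,361,45,-85: turn 0.000 shift [ 0. -0. 65.] rows 1.0
```

>>> carry_out --pt "0 0 -0.087 -67 -9 20 0.1" --pt "0 0 -0.087 -67 -9 32 0.1" --pt "0 0 -0.087 -67 -9 32 0.1" --pt "0 0 -0.087 -67 -9 60 0.1" --pt "0 0 -0.087 -67 -9 80 0.1"

```text
clock: 19.98
position: [550.2, 358.6, 62.9]
ee_rot: [0.736, -0.677, -0.0, 0.0]
contact_force: [-0.7, -0.3, 0.6]
gripper_width: 46.7
grasp_force: 0.0
```

>>> carry_out --pt "0 0 0 0 0 17 0.1" --pt "0 0 0 0 0 17 0.1" --pt "0 0 0 0 0 17 -1" --pt "0 0 0 0 0 17 -1" --pt "0 0 0 0 0 17 -1"

```text
clock: 20.6
position: [551.0, 361.2, 47.2]
ee_rot: [0.737, -0.676, 0.0, -0.001]
contact_force: [0.6, -1.3, 3.3]
gripper_width: 19.3
grasp_force: 59.6
```

>>> carry_out --pt "0 0 0 0 0 0 -1" --pt "0 0 0 0 0 -15 -1" --pt "0 0 0 0 0 -35 -1" --pt "0 0 0 0 0 -45 -1" --pt "0 0 0 0 0 -45 -1"

```text
clock: 21.22
position: [550.3, 360.9, 91.6]
ee_rot: [0.737, -0.676, -0.0, -0.001]
contact_force: [-0.6, 0.1, -1.5]
gripper_width: 19.5
grasp_force: 58.9
```

```bash
python3 - <<'E'
from h import *
im=get_image("top");im=get_image("wrist");cv2.imwrite("pics/w3.png",im["color"])
s=read_state();print(s["gripper_width"],s["grasp_force"],s["position"])
z=s["position"][2]-45
red=lambda im:hsv(im,(0,150,70),(4,255,255))|hsv(im,(174,150,70),(180,255,255))
for q in rects(im,red(im),21+z,200):print("red21",*q)
for q in rects(im,hsv(im,(10,50,100),(28,190,255)),19+z,300):print("wood",*q)
E
```

```text
18.981425812770134 58.93117904663086 [549.70326599 360.32570222  90.11668261]
red21 [548.8 373.9] [79.9 41.4] 93.3 [320. 300.] 7070.5
wood [707.7 480.3] [100.5  11.2] 44.7 [ 47. 442.] 1077.5
wood [555.6 286.5] [108.1  16.1] 95.0 [319. 125.] 9088.5
```

View pics/w3.png

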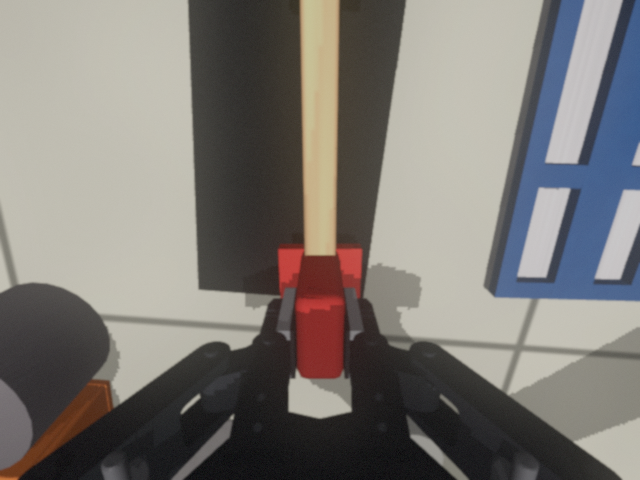

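```bash
python3 - <<'E'
from h import *
plan([(653,289,90,-90),(653,289,55,-90)])
E
```

```text
from [549.7 360.3  90.1] -85.1 z-axis [-0.001 -0.001 -1.   ]
to 653,289,90,-90: turn 0.086 shift [ 79.9 -96.8   0.1] rows 2.0
to 653,289,55,-90: turn 0.000 shift [ 0. -0. 35.] rows 0.6
```

>>> carry_out --pt "0 0 0.086 40 -48 0 -1" --pt "0 0 0.086 80 -97 0 -1" --pt "0 0 0.086 80 -97 0 -1" --pt "0 0 0.086 80 -97 20 -1" --pt "0 0 0.086 80 -97 34 -1"

```text
clock: 21.95
position: [651.7, 289.5, 54.0]
ee_rot: [0.707, -0.707, -0.001, 0.002]
contact_force: [-0.3, 0.0, -2.3]
gripper_width: 19.1
grasp_force: 59.5
```

```bash
python3 - <<'E'
from h import *
im=get_image("scene");im=get_image("top");im=get_image("scene");cv2.imwrite("pics/s3.png",im["color"][130:330,200:460].repeat(3,0).repeat(3,1))
im=get_image("top")
s=read_state();print(s["gripper_width"],s["grasp_force"],s["position"])
red=lambda im:hsv(im,(0,150,70),(4,255,255))|hsv(im,(174,150,70),(180,255,255))
for q in rects(im,red(im),31,20,roi=(170,170,340,300)):print("red",*q)
for q in rects(im,hsv(im,(10,50,100),(28,190,255)),29,50,roi=(170,170,305,300)):print("wood",*q)
E
```

```text
19.301447175724192 59.434635043144226 [652.91921986 290.00272515  56.0603103 ]
red [632.8 276.3] [15.8 13.8] 83.6 [226. 222.] 38.0
red [662. 278.] [16.4 16.1] 61.4 [224. 209.] 32.5
red [650.  122.7] [37.7 22.4] 179.8 [293. 208.] 62.0
wood [653.6 202.8] [132.9  26.4] 92.1 [259. 210.] 411.5
```

View pics/s3.png

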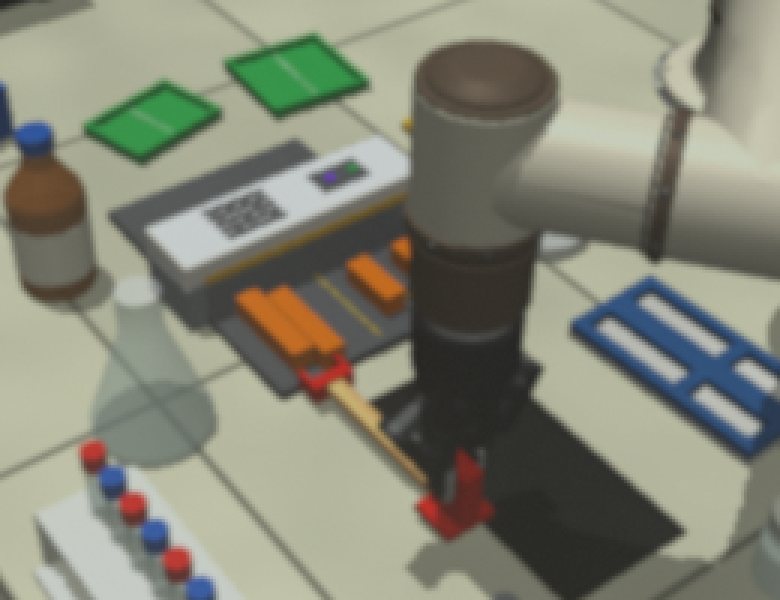

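```bash
python3 - <<'E'
from h import *
im=get_image("top");cv2.imwrite("pics/t3.png",im["color"][180:300,280:400].repeat(5,0).repeat(5,1))
for q in rects(im,hsv(im,(5,110,70),(22,255,255)),32,60,roi=(297,170,365,370)):print(*q)
E
```

```text
[501.   54.3] [61.6 24.1] 90.8 [331. 269.] 270.5
[549.1  53.1] [61.6 24.3] 90.1 [330. 248.] 266.0
[647.2  58.2] [106.1  48.1] 87.9 [323. 205.] 789.5
```

View pics/t3.png

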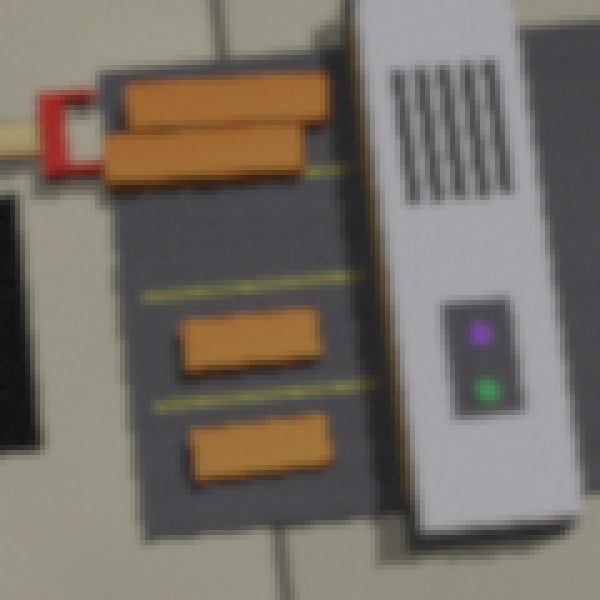

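>>> carry_out --pt "0 0 0 -6 0 1 -1" --pt "0 0 0 -6 -24 1 -1" --pt "0 0 0 -6 -24 1 -1" --pt "0 0 0 8 -24 1 -1" --pt "0 0 0 20 -24 1 -1"

```text
clock: 22.82
position: [677.1, 268.3, 55.9]
ee_rot: [-0.707, 0.707, 0.0, -0.0]
contact_force: [-0.1, 0.2, -0.7]
gripper_width: 19.2
grasp_force: 59.5
```

>>> carry_out --pt "0 0 0 18 0 0 -1" --pt "0 0 0 36 0 0 -1" --pt "0 0 0 54 0 0 -1" --pt "0 0 0 72 0 0 -1" --pt "0 0 0 86 0 0 -1"

```text
clock: 23.45
position: [677.8, 181.9, 55.9]
ee_rot: [-0.707, 0.707, -0.0, -0.0]
contact_force: [0.6, 0.2, -1.2]
gripper_width: 19.2
grasp_force: 59.5
```

```bash
python3 - <<'E'
from h import *
im=get_image("top");im=get_image("top");cv2.imwrite("pics/t4.png",im["color"][180:300,280:400].repeat(5,0).repeat(5,1))
s=read_state();print(s["gripper_width"],s["grasp_force"],s["position"])
for q in rects(im,hsv(im,(5,110,70),(22,255,255)),32,60,roi=(297,170,365,370)):print(*q)
E
```

```text
19.230749279237244 59.52246844768524 [677.71545072 181.38050373  55.82541116]
[500.8  54.3] [61.6 24.3] 90.8 [331. 269.] 272.5
[549.1  53.1] [61.1 24.3] 90.1 [330. 248.] 264.0
[635.8  63.8] [91.4 24.5] 88.2 [320. 210.] 377.5
```

View pics/t4.png

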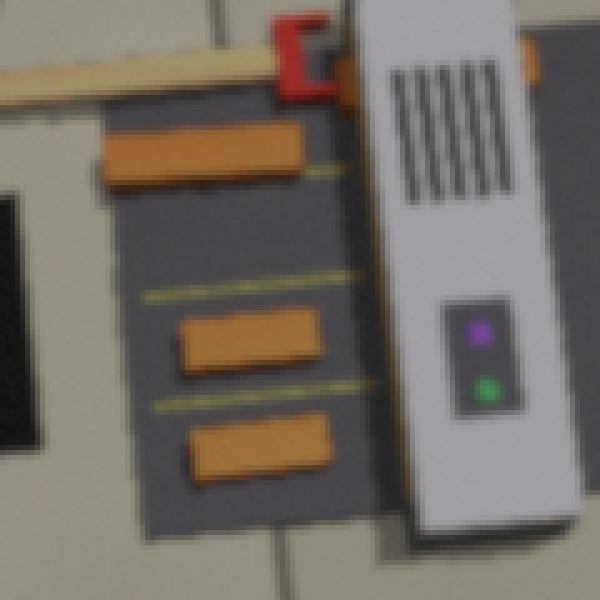

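>>> carry_out --pt "0 0 0 -47 0 0 -1" --pt "0 0 0 -47 0 0 -1" --pt "0 0 0 -47 15 0 -1" --pt "0 0 0 -47 30 0 -1" --pt "0 0 0 -47 45 0 -1"

```text
clock: 24.18
position: [632.3, 230.3, 55.7]
ee_rot: [0.707, -0.707, 0.0, -0.0]
contact_force: [0.3, -1.4, -1.5]
gripper_width: 19.0
grasp_force: 59.5
```

>>> carry_out --pt "0 0 0 0 2 0 -1" --pt "0 0 0 0 -10 0 -1" --pt "0 0 0 -60 -10 0 -1" --pt "0 0 0 -75 -10 0 -1" --pt "0 0 0 -75 -10 0 -1"

```text
clock: 24.8
position: [643.4, 306.3, 55.3]
ee_rot: [0.708, -0.707, 0.0, -0.0]
contact_force: [0.4, -0.7, -2.1]
gripper_width: 19.0
grasp_force: 59.5
```

```bash
python3 - <<'E'
from h import *
im=get_image("top");im=get_image("top")
s=read_state();print(s["gripper_width"],s["grasp_force"],s["position"])
for q in rects(im,hsv(im,(5,110,70),(22,255,255)),32,20,roi=(297,170,400,370)):print(*q)
red=hsv(im,(0,150,70),(4,255,255))|hsv(im,(174,150,70),(180,255,255))
for q in rects(im,red,31,20,roi=(240,170,340,300)):print("red",*q)
E
```

```text
19.070386481096595 59.49498116970062 [642.95014856 304.37556559  55.33549107]
[500.8  54.2] [61.2 24.1] 90.4 [331. 269.] 268.5
[549.   53.1] [61.6 24.3] 89.8 [330. 248.] 265.0
[598.6  62.5] [89.7 24.2] 90.1 [323. 226.] 381.5
[661.8  -4.2] [23.4  9. ] 173.6 [349. 196.] 28.0
red [640.7 138. ] [37.1 22.3] 174.4 [286. 212.] 61.0
```

>>> carry_out --pt "0 0 0 0 -18 0 -1" --pt "0 0 0 30 -18 0 -1" --pt "0 0 0 60 -18 0 -1" --pt "0 0 0 90 -18 0 -1" --pt "0 0 0 110 -18 0 -1"

```text
clock: 25.52
position: [660.5, 192.2, 56.1]
ee_rot: [-0.706, 0.708, 0.0, -0.0]
contact_force: [-0.6, -0.6, -2.2]
gripper_width: 18.9
grasp_force: 59.5
```

>>> carry_out --pt "0 0 0 20 0 0 -1" --pt "0 0 0 40 0 0 -1" --pt "0 0 0 60 0 0 -1" --pt "0 0 0 80 0 0 -1" --pt "0 0 0 100 0 0 -1"

```text
clock: 26.15
position: [660.8, 94.1, 55.8]
ee_rot: [0.707, -0.707, 0.0, -0.0]
contact_force: [0.1, 1.0, -1.7]
gripper_width: 19.0
grasp_force: 59.5
```

>>> carry_out --pt "0 0 0 10 0 0 -1" --pt "0 0 0 18 0 0 -1" --pt "0 0 0 18 0 0 -1"

```text
clock: 26.52
position: [660.7, 76.9, 55.7]
ee_rot: [-0.707, 0.707, 0.0, -0.0]
contact_force: [0.4, -0.2, -0.6]
gripper_width: 18.9
grasp_force: 59.5
```

```bash
python3 - <<'E'
from h import *
im=get_image("top");cv2.imwrite("pics/t5.png",im["color"][180:300,280:450].repeat(4,0).repeat(4,1))
s=read_state();print(s["gripper_width"],s["contact_force"],s["position"])
for q in rects(im,hsv(im,(5,110,70),(22,255,255)),32,20,roi=(297,170,450,370)):print(*q)
red=hsv(im,(0,150,70),(4,255,255))|hsv(im,(174,150,70),(180,255,255))
for q in rects(im,red,28,5,roi=(340,170,440,300)):print("red",*q)
E
```

```text
19.21848694295008 [-0.92348991  0.34985713 -0.37829116] [660.80212485  77.33002081  55.76987567]
[500.8  54.3] [61.6 24.3] 90.8 [331. 269.] 271.5
[549.1  53.2] [61.4 24.3] 90.1 [329. 248.] 265.0
[598.7  62.5] [89.7 24.4] 90.1 [323. 226.] 380.5
[ 662.1 -134.6] [92.1 28.1] 91.7 [406. 190.] 387.0
red [649.2 -91.6] [23.6 15.5] 44.9 [389. 198.] 16.5
```

>>> carry_out --pt "0 0 0 -50 0 0 -1" --pt "0 0 0 -110 0 0 -1" --pt "0 0 0 -170 0 0 -1" --pt "0 0 0 -225 0 0 -1" --pt "0 0 0 -225 0 0 -1"

```text
clock: 27.2
position: [660.1, 307.7, 55.4]
ee_rot: [0.709, -0.705, 0.0, -0.001]
contact_force: [-0.5, 0.1, -1.9]
gripper_width: 18.9
grasp_force: 59.5
```

>>> carry_out --pt "0 0 0 0 30 0 -1" --pt "0 0 0 0 61 0 -1" --pt "0 0 0 0 61 0 -1" --pt "0 0 0 15 61 0 -1" --pt "0 0 0 30 61 0 -1"

```text
clock: 27.82
position: [600.4, 270.9, 55.8]
ee_rot: [-0.707, 0.707, -0.0, 0.0]
contact_force: [1.2, 0.4, -1.2]
gripper_width: 19.2
grasp_force: 59.6
```

>>> carry_out --pt "0 0 0 20 0 0 -1" --pt "0 0 0 40 0 0 -1" --pt "0 0 0 60 0 0 -1" --pt "0 0 0 80 0 0 -1" --pt "0 0 0 100 0 0 -1"

```text
clock: 28.45
position: [599.7, 170.8, 55.8]
ee_rot: [-0.707, 0.707, -0.0, 0.0]
contact_force: [0.0, 0.3, -2.2]
gripper_width: 19.1
grasp_force: 59.6
```

>>> carry_out --pt "0 0 0 22 0 0 -1" --pt "0 0 0 44 0 0 -1" --pt "0 0 0 66 0 0 -1" --pt "0 0 0 82 0 0 -1" --pt "0 0 0 95 0 0 -1"

```text
clock: 29.08
position: [599.8, 76.2, 55.8]
ee_rot: [-0.707, 0.707, -0.0, 0.0]
contact_force: [0.7, 0.4, -1.5]
gripper_width: 18.9
grasp_force: 59.6
```

```bash
python3 - <<'E'
from h import *
im=get_image("top");im=get_image("top")
s=read_state();print(s["gripper_width"],s["contact_force"],s["position"])
for q in rects(im,hsv(im,(5,110,70),(22,255,255)),32,20,roi=(297,170,450,370)):print(*q)
E
```

```text
19.05559451420669 [-0.12966529 -0.22379086 -1.71955364] [599.58500876  75.98017851  55.7521214 ]
[500.8  54.3] [61.6 24.3] 90.8 [331. 269.] 272.5
[549.1  52.5] [60.4 24.3] 90.1 [330. 248.] 243.5
[ 597.7 -135.8] [91.7 26.5] 88.7 [411. 217.] 395.5
[ 661.1 -134.3] [92.3 24.6] 90.2 [407. 190.] 377.5
```

>>> carry_out --pt "0 0 0 -50 0 0 -1" --pt "0 0 0 -110 0 0 -1" --pt "0 0 0 -170 0 0 -1" --pt "0 0 0 -225 0 0 -1" --pt "0 0 0 -225 0 0 -1"

```text
clock: 29.8
position: [599.5, 307.3, 55.6]
ee_rot: [0.709, -0.705, 0.0, -0.001]
contact_force: [0.4, -0.4, -2.2]
gripper_width: 18.8
grasp_force: 59.5
```

>>> carry_out --pt "0 0 0 0 30 0 -1" --pt "0 0 0 0 50 0 -1" --pt "0 0 0 0 50 0 -1" --pt "0 0 0 15 50 0 -1" --pt "0 0 0 30 50 0 -1"

```text
clock: 30.42
position: [550.3, 270.9, 55.7]
ee_rot: [-0.707, 0.707, -0.0, -0.0]
contact_force: [-1.1, 0.2, -1.0]
gripper_width: 18.9
grasp_force: 59.6
```

>>> carry_out --pt "0 0 0 20 0 0 -1" --pt "0 0 0 40 0 0 -1" --pt "0 0 0 60 0 0 -1" --pt "0 0 0 80 0 0 -1" --pt "0 0 0 100 0 0 -1"

```text
clock: 31.05
position: [549.8, 170.9, 55.9]
ee_rot: [-0.707, 0.707, -0.0, 0.0]
contact_force: [-0.2, -0.3, -2.5]
gripper_width: 19.3
grasp_force: 59.6
```

>>> carry_out --pt "0 0 0 22 0 0 -1" --pt "0 0 0 44 0 0 -1" --pt "0 0 0 66 0 0 -1" --pt "0 0 0 82 0 0 -1" --pt "0 0 0 96 0 0 -1"

```text
clock: 31.68
position: [549.8, 75.2, 55.9]
ee_rot: [-0.707, 0.707, -0.0, 0.0]
contact_force: [-0.0, 0.8, -1.1]
gripper_width: 19.3
grasp_force: 59.6
```

```bash
python3 - <<'E'
from h import *
im=get_image("top");im=get_image("top")
s=read_state();print(s["gripper_width"],s["contact_force"],s["position"])
for q in rects(im,hsv(im,(5,110,70),(22,255,255)),32,20,roi=(297,170,450,370)):print(*q)
E
```

```text
19.188216403763743 [ 0.80455433 -0.03433743 -1.63835338] [549.50534584  74.92866132  55.73730895]
[500.9  53.2] [59.6 24. ] 91.3 [333. 270.] 210.0
[ 548.1 -121.5] [62.1 27.4] 86.9 [408. 239.] 274.5
[ 597.8 -135.5] [91.9 24.3] 90.1 [411. 217.] 388.5
[ 661.1 -134.3] [92.3 24.6] 90.2 [407. 190.] 380.5
```

>>> carry_out --pt "0 0 0 -50 0 0 -1" --pt "0 0 0 -110 0 0 -1" --pt "0 0 0 -170 0 0 -1" --pt "0 0 0 -225 0 0 -1" --pt "0 0 0 -225 0 0 -1"

```text
clock: 32.4
position: [549.8, 306.1, 55.8]
ee_rot: [0.709, -0.705, 0.0, -0.001]
contact_force: [-0.2, -1.1, -1.3]
gripper_width: 19.0
grasp_force: 59.6
```

>>> carry_out --pt "0 0 0 0 30 0 -1" --pt "0 0 0 0 48 0 -1" --pt "0 0 0 0 48 0 -1" --pt "0 0 0 15 48 0 -1" --pt "0 0 0 30 48 0 -1"

```text
clock: 33.02
position: [502.2, 269.9, 55.7]
ee_rot: [-0.707, 0.707, 0.0, -0.0]
contact_force: [-0.1, -0.5, -2.1]
gripper_width: 19.2
grasp_force: 59.6
```

>>> carry_out --pt "0 0 0 20 0 0 -1" --pt "0 0 0 40 0 0 -1" --pt "0 0 0 60 0 0 -1" --pt "0 0 0 80 0 0 -1" --pt "0 0 0 100 0 0 -1"

```text
clock: 33.65
position: [501.7, 169.9, 55.9]
ee_rot: [-0.707, 0.707, -0.0, 0.0]
contact_force: [0.6, 0.5, -2.6]
gripper_width: 19.2
grasp_force: 59.6
```

>>> carry_out --pt "0 0 0 22 0 0 -1" --pt "0 0 0 44 0 0 -1" --pt "0 0 0 66 0 0 -1" --pt "0 0 0 82 0 0 -1" --pt "0 0 0 96 0 0 -1"

```text
clock: 34.28
position: [501.8, 74.2, 55.9]
ee_rot: [-0.707, 0.707, -0.0, 0.0]
contact_force: [-0.2, -0.1, -1.8]
gripper_width: 19.4
grasp_force: 59.6
```

>>> carry_out --pt "0 0 0 -50 0 0 -1" --pt "0 0 0 -110 0 0 -1" --pt "0 0 0 -170 0 0 -1" --pt "0 0 0 -225 0 0 -1" --pt "0 0 0 -225 0 0 -1"

```text
clock: 34.9
position: [502.3, 304.3, 55.8]
ee_rot: [0.709, -0.705, 0.0, -0.001]
contact_force: [0.6, -0.1, -1.4]
gripper_width: 19.2
grasp_force: 59.6
```

```bash
python3 - <<'E'
from h import *
im=get_image("top");im=get_image("top");im=get_image("top")
for q in rects(im,hsv(im,(5,110,70),(22,255,255)),32,20,roi=(297,170,450,370)):print(*q)
print(read_state()["gripper_width"])
plan([(557,361,85,-86),(557,361,45.5,-86)])
E
```

```text
[ 500.2 -122.4] [62.1 24.1] 90.8 [412. 261.] 272.0
[ 548.9 -121.7] [62.1 24.3] 90.1 [408. 239.] 266.0
[ 597.8 -135.4] [91.9 24.3] 90.1 [411. 217.] 387.0
[ 661.1 -134.3] [92.3 24.6] 90.2 [407. 190.] 377.5
18.841141560868273
from [501.3 299.3  55.3] -90.0 z-axis [-0.001 -0.001 -1.   ]
to 557,361,85,-86: turn -0.070 shift [-61.7 -55.7 -29.7] rows 1.4
to 557,361,46,-86: turn 0.000 shift [ 0.  -0.  39.5] rows 0.6
```

>>> carry_out --pt "0 0 0 0 0 -20 -1" --pt "0 0 0 -30 -40 -20 -1" --pt "0 0 0 -54 -74 -20 -1" --pt "0 0 0 -54 -74 -20 -1" --pt "0 0 0 -54 -74 -10 -1"

```text
clock: 35.67
position: [575.7, 352.7, 65.7]
ee_rot: [-0.706, 0.708, 0.0, -0.0]
contact_force: [0.6, -0.7, -2.0]
gripper_width: 19.2
grasp_force: 59.7
```

>>> carry_out --pt "0 0 0 0 0 12 -1" --pt "0 0 0 0 0 17 -1" --pt "0 0 0 0 0 19.5 -1" --pt "0 0 0 0 0 19.5 -1"

```text
clock: 36.17
position: [575.6, 354.1, 47.2]
ee_rot: [0.707, -0.707, 0.0, 0.0]
contact_force: [-1.9, -2.1, 3.5]
gripper_width: 19.1
grasp_force: 60.3
```

```bash
python3 - <<'E'
from h import *
im=get_image("top");s=read_state();print(s["contact_force"]);plan([])
E
```

```text
[-2.69620677 -2.4637381   5.15224207]
from [575.7 354.1  47.3] -90.0 z-axis [ 0. -0. -1.]
```

>>> carry_out --pt "0 0 0 0 0 0 -0.2" --pt "0 0 0 0 0 0 0" --pt "0 0 0 0 0 -20 0" --pt "0 0 0 0 0 -60 0" --pt "0 0 0 0 0 -93 0"

```text
clock: 36.85
position: [576.1, 354.6, 140.5]
ee_rot: [0.707, -0.707, 0.0, -0.0]
contact_force: [0.0, 0.4, 0.4]
gripper_width: 42.5
grasp_force: 0.0
```

>>> carry_out --pt "0 0 0 244 -42 0 -0.25" --pt "0 0 0 244 -42 0 -0.25" --pt "0 0 0 244 -42 0 -0.25" --pt "0 0 0 244 -42 0 -0.25" --pt "0 0 0 244 -42 0 -0.25"

```text
clock: 37.48
position: [618.1, 106.3, 139.2]
ee_rot: [-0.705, 0.709, 0.0, -0.0]
contact_force: [-0.4, -0.5, 0.0]
gripper_width: 32.3
grasp_force: 0.0
```

>>> carry_out --pt "0 0 0 244 -42 0 -0.25" --pt "0 0 0 244 -42 0 -0.25" --pt "0 0 0 244 -42 0 -0.25" --pt "0 0 0 244 -42 0 -0.25" --pt "0 0 0 244 -42 0 -0.25"

```text
clock: 38.1
position: [660.2, -137.1, 138.6]
ee_rot: [-0.705, 0.709, -0.0, -0.0]
contact_force: [-1.0, 0.8, -0.1]
gripper_width: 32.3
grasp_force: 0.0
```

```bash
python3 - <<'E'
from h import *
im=get_image("wrist");im=get_image("wrist");cv2.imwrite("pics/w4.png",im["color"])
for q in rects(im,hsv(im,(5,110,70),(22,255,255)),32,500):print(*q)
for q in rects(im,hsv(im,(45,100,40),(80,255,255)),14,300):print("green",*q)
plan([(661,-134,36,-90)])
t=get_image("top");
red=hsv(t,(0,150,70),(4,255,255))|hsv(t,(174,150,70),(180,255,255))
for q in rects(t,red,21,20,roi=(170,170,340,300)):print("red",*q)
for q in rects(t,hsv(t,(10,50,100),(28,190,255)),19,50,roi=(170,170,300,300)):print("wood",*q)
E
```

```text
[525.7 -64.4] [150.    6.6] 179.8 [485. 320.] 707.5
[ 798.7 -109.4] [96.6 91.5] 39.7 [130. 275.] 9867.5
[ 553.  -124.2] [64.1 28.8] 90.2 [461. 250.] 2817.0
[ 506.5 -124.9] [64.1 32.7] 90.4 [523. 248.] 3172.0
[ 660.9 -135.5] [91.2 22.1] 90.2 [317. 235.] 3257.0
[ 600.  -136.5] [91.6 25.3] 90.1 [400. 232.] 3742.0
green [ 448.3 -265.3] [50.5 23.6] 87.0 [628.  48.] 1721.0
green [ 564.4 -272.4] [118.6  37.5] 179.8 [460.  23.] 7365.0
from [ 659.8 -133.6  138.8] -90.0 z-axis [-0.  0. -1.]
to 661,-134,36,-90: turn -0.001 shift [  0.4  -1.2 102.8] rows 1.6
red [558.2 350.3] [42.4 16. ] 90.9 [195. 259.] 108.5
red [585.2 356.1] [53.9 23.7] 90.1 [192. 247.] 195.0
red [576.4 187.7] [42.  28.7] 180.0 [267. 243.] 127.5
wood [576.2 266.9] [132.7  16.8] 90.0 [232. 247.] 377.5
```

View pics/w4.png

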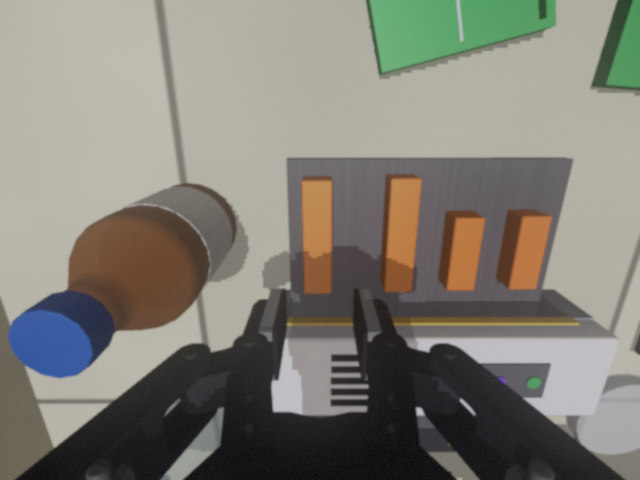

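>>> carry_out --pt "0 0 0 1 -1 40 -0.25" --pt "0 0 0 1 -1 90 -0.25" --pt "0 0 0 1 -1 102.5 -0.25" --pt "0 0 0 1 -1 102.5 -0.25" --pt "0 0 0 1 -1 102.5 -1"

```text
clock: 38.88
position: [662.6, -134.1, 39.4]
ee_rot: [0.708, -0.707, 0.002, -0.001]
contact_force: [0.4, -0.8, -0.5]
gripper_width: 20.0
grasp_force: 60.5
```

>>> carry_out --pt "0 0 0 0 0 0 -1" --pt "0 0 0 0 0 0 -1" --pt "0 0 0 0 0 -20 -1" --pt "0 0 0 0 0 -60 -1" --pt "0 0 0 0 0 -90 -1"

```text
clock: 39.5
position: [660.9, -135.0, 128.5]
ee_rot: [-0.707, 0.707, -0.0, 0.0]
contact_force: [0.8, 0.6, -1.1]
gripper_width: 19.7
grasp_force: 60.5
```

```bash
python3 - <<'E'
from h import *
im=get_image("top");im=get_image("top")
print(read_state()["gripper_width"])
plan([(517,-213,126,-90),(374,-293,126,-94)])
E
```

```text
19.715772761453
from [ 663.  -135.2  131.5] -90.0 z-axis [ 0.009 -0.001 -1.   ]
to 517,-213,126,-90: turn 0.000 shift [ 77.8 146.    5.5] rows 2.6
to 374,-293,126,-94: turn 0.070 shift [ 80. 143.  -0.] rows 2.6
```

>>> carry_out --pt "0 0 0 78 144 0 -1" --pt "0 0 0 78 144 0 -1" --pt "0 0 0 78 144 0 -1" --pt "0 0 0 78 144 0 -1"

```text
clock: 40.1
position: [513.4, -213.7, 126.2]
ee_rot: [-0.706, 0.708, 0.001, -0.001]
contact_force: [-0.1, -0.2, -0.7]
gripper_width: 19.9
grasp_force: 60.5
```

>>> carry_out --pt "0 0 0.07 80 143 0 -1" --pt "0 0 0.07 80 143 0 -1" --pt "0 0 0.07 80 143 0 -1" --pt "0 0 0.07 80 143 0 -1" --pt "0 0 0.07 80 143 20 -1"

```text
clock: 40.72
position: [376.0, -293.4, 107.8]
ee_rot: [-0.682, 0.731, -0.002, 0.001]
contact_force: [-0.0, 0.4, 0.2]
gripper_width: 20.3
grasp_force: 60.5
```

```bash
python3 - <<'E'
from h import *
t=get_image("top");im=get_image("wrist");cv2.imwrite("pics/w5.png",im["color"])
for q in rects(im,hsv(im,(45,100,40),(80,255,255)),14,300):print("green",*q)
for q in rects(im,hsv(im,(5,110,70),(22,255,255)),80,500):print(*q)
plan([(374,-293,32,-94)])
E
```

```text
green [ 569.1 -305.4] [116.5  84.2] 13.9 [ 55. 247.] 14145.5
green [ 399.1 -295.9] [115.1 113.9] 86.0 [282. 224.] 17036.5
[ 540.5 -218.2] [56.3 23. ] 71.3 [ 50. 418.] 1522.0
[ 373.7 -284.8] [105.6  25. ] 85.8 [320. 297.] 8063.5
from [ 373.7 -292.   105.1] -94.0 z-axis [-0.003  0.002 -1.   ]
to 374,-293,32,-94: turn -0.000 shift [ 1.  -0.4 73.1] rows 1.2
```

View pics/w5.png

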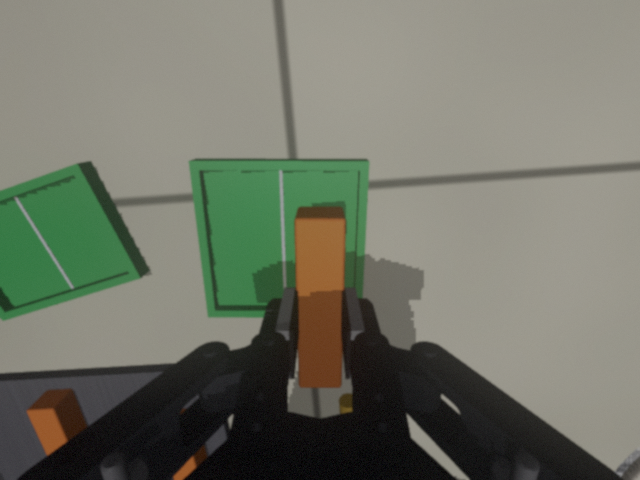

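>>> carry_out --pt "0 0 0 2.5 0 40 -1" --pt "0 0 0 2.5 0 62 -1" --pt "0 0 0 2.5 0 69 -1" --pt "0 0 0 2.5 0 72.5 -1" --pt "0 0 0 2.5 0 72.5 -1"

```text
clock: 41.45
position: [374.8, -295.4, 35.3]
ee_rot: [-0.682, 0.731, -0.001, 0.0]
contact_force: [-0.2, -0.3, -0.4]
gripper_width: 20.0
grasp_force: 60.5
```

>>> carry_out --pt "0 0 0 0 0 0 -0.25" --pt "0 0 0 0 0 0 -0.25" --pt "0 0 0 0 0 -15 -0.25" --pt "0 0 0 0 0 -60 -0.25" --pt "0 0 0 0 0 -92 -0.25"

```text
clock: 42.08
position: [373.9, -295.4, 128.1]
ee_rot: [-0.682, 0.731, -0.001, 0.0]
contact_force: [-0.3, -0.2, -0.3]
gripper_width: 31.8
grasp_force: 0.0
```

```bash
python3 - <<'E'
from h import *
t=get_image("top");im=get_image("wrist")
for q in rects(im,hsv(im,(5,110,70),(22,255,255)),28,500):print("tray",*q)
t=get_image("top")
for q in rects(t,hsv(t,(5,110,70),(22,255,255)),32,100,roi=(350,170,450,370)):print("deck",*q)
plan([(490,-210,124,-94),(598.2,-135.5,124,-90)])
E
```

```text
tray [ 599.9 -162.8] [72.7 30. ] 73.8 [ 80. 396.] 1232.5
tray [ 373.6 -297.2] [91.1 21.6] 86.1 [323. 237.] 3255.0
deck [358.1 -96.2] [98.1 14. ] 91.1 [410. 327.] 258.0
deck [ 500.2 -122.5] [62.1 24.3] 90.4 [412. 261.] 272.0
deck [ 548.8 -121.5] [62.4 24.1] 90.1 [408. 239.] 265.0
deck [ 597.8 -135.5] [91.9 24.3] 90.1 [411. 217.] 389.0
from [ 374.6 -295.6  128.2] -94.0 z-axis [ 0.005 -0.002 -1.   ]
to 490,-210,124,-94: turn -0.000 shift [ -93.4 -109.1    4.2] rows 2.3
to 598,-136,124,-90: turn -0.070 shift [ -81.9 -102.7   -0. ] rows 2.1
```

>>> carry_out --pt "0 0 0 -93 -109 0 -0.25" --pt "0 0 0 -93 -109 0 -0.25" --pt "0 0 0 -93 -109 0 -0.25" --pt "0 0 0 -93 -109 0 -0.25"

```text
clock: 42.72
position: [488.8, -209.2, 125.0]
ee_rot: [-0.682, 0.731, 0.001, -0.001]
contact_force: [-0.6, 0.1, 0.4]
gripper_width: 31.8
grasp_force: 0.0
```

>>> carry_out --pt "0 0 -0.07 -82 -103 0 -0.25" --pt "0 0 -0.07 -82 -103 0 -0.25" --pt "0 0 -0.07 -82 -103 0 -0.25" --pt "0 0 -0.07 -82 -103 10 -0.25" --pt "0 0 -0.07 -82 -103 40 -0.25"

```text
clock: 43.35
position: [596.3, -136.8, 86.6]
ee_rot: [-0.706, 0.708, -0.001, 0.001]
contact_force: [0.0, -0.1, 0.6]
gripper_width: 32.4
grasp_force: 0.0
```

```bash
python3 - <<'E'
from h import *
t=get_image("top")
plan([(598.2,-135.5,36,-90)]); plan([(598.2,-135.5,36,-90),(511,-217,126,-90),(425.4,-295,105,-94)],(598.2,-135.5,126,-90))
E
```

```text
from [ 592.5 -136.5   81.2] -90.2 z-axis [-0.009  0.002 -1.   ]
to 598,-136,36,-90: turn -0.004 shift [-1.  -5.7 45.2] rows 0.7
from [ 598.2 -135.5  126. ] -90 z-axis [-0.009  0.002 -1.   ]
to 598,-136,36,-90: turn 0.000 shift [ 0. -0. 90.] rows 1.4
to 511,-217,126,-90: turn 0.000 shift [ 81.5  87.2 -90. ] rows 2.4
to 425,-295,105,-94: turn 0.070 shift [78.  85.6 21. ] rows 1.9
```

>>> carry_out --pt "0 0 0 0 0 0 -0.25" --pt "0 0 0 0 0 30 -0.25" --pt "0 0 0 0 0 48.5 -0.25" --pt "0 0 0 0 0 48.5 -0.25" --pt "0 0 0 0 0 48.5 -1"

```text
clock: 44.02
position: [598.0, -136.0, 39.6]
ee_rot: [-0.707, 0.707, -0.001, 0.001]
contact_force: [-0.4, 0.8, 0.5]
gripper_width: 19.8
grasp_force: 59.9
```

>>> carry_out --pt "0 0 0 0 0 0 -1" --pt "0 0 0 0 0 0 -1" --pt "0 0 0 0 0 -20 -1" --pt "0 0 0 0 0 -60 -1" --pt "0 0 0 0 0 -90 -1"

```text
clock: 44.65
position: [597.5, -135.4, 129.3]
ee_rot: [0.707, -0.707, 0.0, -0.0]
contact_force: [0.6, -0.4, -1.1]
gripper_width: 19.6
grasp_force: 59.9
```

>>> carry_out --pt "0 0 0 81 87 0 -1" --pt "0 0 0 81 87 0 -1" --pt "0 0 0 81 87 0 -1" --pt "0 0 0 81 87 0 -1"

```text
clock: 45.15
position: [510.6, -216.6, 128.2]
ee_rot: [-0.707, 0.707, -0.0, 0.0]
contact_force: [-0.3, -0.7, -0.5]
gripper_width: 19.7
grasp_force: 59.9
```

>>> carry_out --pt "0 0 0.07 80 86 0 -1" --pt "0 0 0.07 80 86 0 -1" --pt "0 0 0.07 80 86 10 -1" --pt "0 0 0.07 80 86 21 -1" --pt "0 0 0.07 80 86 21 -1"

```text
clock: 45.78
position: [424.9, -295.4, 105.5]
ee_rot: [-0.683, 0.731, 0.001, -0.001]
contact_force: [-0.2, 0.7, -0.4]
gripper_width: 19.8
grasp_force: 59.9
```

```bash
python3 - <<'E'
from h import *
t=get_image("top");t=get_image("top");t=get_image("top")
print(read_state()["gripper_width"])
plan([(425,-297,32.5,-94)])
E
```

```text
19.79272497252996
from [ 425.3 -295.9  106.8] -93.9 z-axis [ 0. -0. -1.]
to 425,-297,32,-94: turn 0.002 shift [ 1.1  0.2 74.3] rows 1.2
```

>>> carry_out --pt "0 0 0 1 0 40 -1" --pt "0 0 0 1 0 62 -1" --pt "0 0 0 1 0 69 -1" --pt "0 0 0 1 0 73 -1" --pt "0 0 0 1 0 73 -1"

```text
clock: 46.55
position: [425.1, -297.5, 35.3]
ee_rot: [-0.682, 0.731, -0.001, 0.0]
contact_force: [-1.4, 1.7, 3.3]
gripper_width: 19.6
grasp_force: 60.3
```

>>> carry_out --pt "0 0 0 0 0 0 -0.25" --pt "0 0 0 0 0 0 -0.25" --pt "0 0 0 0 0 -15 -0.25" --pt "0 0 0 0 0 -60 -0.25" --pt "0 0 0 0 0 -92 -0.25"

```text
clock: 47.18
position: [424.9, -297.8, 128.5]
ee_rot: [-0.682, 0.731, -0.001, 0.0]
contact_force: [-0.6, -0.4, 0.8]
gripper_width: 31.8
grasp_force: 0.0
```

```bash
python3 - <<'E'
from h import *
t=get_image("top");t=get_image("top");im=get_image("wrist")
for q in rects(im,hsv(im,(5,110,70),(22,255,255)),28,500):print("tray",*q)
t=get_image("top")
for q in rects(t,hsv(t,(5,110,70),(22,255,255)),32,100,roi=(350,170,450,370)):print("deck",*q)
plan([(487,-208,124,-94),(549.2,-121.8,124,-90),(549,-216,124,-90),(545,-312,104,-76)])
E
```

```text
tray [ 550.3 -108.9] [43.  23.5] 88.7 [203. 444.] 571.0
tray [ 424.3 -298.4] [91.6 21.7] 85.9 [323. 238.] 3300.5
tray [ 375.1 -296.7] [91.1 23.6] 86.4 [391. 235.] 3564.5
deck [ 500.2 -122.5] [62.1 24.3] 90.4 [412. 261.] 273.0
deck [ 548.8 -121.5] [62.4 24.1] 90.1 [408. 239.] 265.0
from [ 424.5 -297.5  127.1] -94.0 z-axis [ 0.002 -0.001 -1.   ]
to 487,-208,124,-94: turn -0.000 shift [-93.7 -56.1   3.1] rows 1.7
to 549,-122,124,-90: turn -0.070 shift [-90.3 -56.   -0. ] rows 1.7
to 549,-216,124,-90: turn 0.000 shift [94.2  0.2 -0. ] rows 1.5
to 545,-312,104,-76: turn -0.244 shift [96.  4. 20.] rows 1.6
```

>>> carry_out --pt "0 0 0 -94 -56 0 -0.25" --pt "0 0 0 -94 -56 0 -0.25" --pt "0 0 0 -94 -56 0 -0.25"

```text
clock: 47.75
position: [487.7, -205.4, 124.9]
ee_rot: [-0.683, 0.73, 0.001, -0.0]
contact_force: [-0.7, -0.1, -0.8]
gripper_width: 32.0
grasp_force: 0.0
```

>>> carry_out --pt "0 0 -0.07 -90 -56 0 -0.25" --pt "0 0 -0.07 -90 -56 0 -0.25" --pt "0 0 -0.07 -90 -56 20 -0.25" --pt "0 0 -0.07 -90 -56 40 -0.25" --pt "0 0 -0.07 -90 -56 40 -0.25"

```text
clock: 48.38
position: [546.7, -122.2, 83.5]
ee_rot: [-0.707, 0.707, 0.002, -0.002]
contact_force: [0.4, 0.2, 0.5]
gripper_width: 32.3
grasp_force: 0.0
```

```bash
python3 - <<'E'
from h import *
t=get_image("top");t=get_image("top");t=get_image("top");t=get_image("wrist")
for q in rects(t,hsv(t,(5,110,70),(22,255,255)),32,500):print("w",*q)
plan([(549,-121.8,36,-90)])
E
```

```text
w [548.3 -61.9] [50.7  7.9] 179.9 [320. 353.] 719.0
w [671.5 -62.4] [61.1  7.1] 179.9 [131. 352.] 589.0
w [ 382.4 -107.9] [92.5  8.5] 91.1 [594. 284.] 1512.0
w [ 548.9 -124.4] [63.3 22.1] 89.9 [318. 263.] 3478.0
w [ 502.2 -125.3] [63.8 25.2] 89.9 [398. 260.] 3851.0
w [ 435.6 -252.4] [30.4 12.1] 180.0 [559.  13.] 1692.0
from [ 549.2 -122.1   86.5] -90.0 z-axis [ 0.001 -0.    -1.   ]
to 549,-122,36,-90: turn -0.000 shift [-0.3  0.2 50.5] rows 0.8
```

>>> carry_out --pt "0 0 0 1 0 30 -0.25" --pt "0 0 0 1 0 50 -0.25" --pt "0 0 0 1 0 50 -0.25" --pt "0 0 0 1 0 50 -1" --pt "0 0 0 1 0 50 -1"

```text
clock: 49.2
position: [549.6, -122.7, 37.0]
ee_rot: [0.707, -0.707, 0.001, -0.001]
contact_force: [-0.7, 0.2, -0.6]
gripper_width: 20.0
grasp_force: 61.2
```

>>> carry_out --pt "0 0 0 0 0 0 -1" --pt "0 0 0 0 0 -20 -1" --pt "0 0 0 0 0 -60 -1" --pt "0 0 0 0 0 -90 -1" --pt "0 0 0 0 0 -90 -1"

```text
clock: 49.82
position: [550.5, -122.7, 128.8]
ee_rot: [0.707, -0.707, 0.002, -0.002]
contact_force: [-0.8, -0.2, -1.6]
gripper_width: 19.6
grasp_force: 61.3
```

>>> carry_out --pt "0 0 0 93 0 0 -1" --pt "0 0 0 93 0 0 -1" --pt "0 0 0 93 0 0 -1"

```text
clock: 50.2
position: [547.8, -217.4, 124.4]
ee_rot: [-0.706, 0.708, 0.001, -0.001]
contact_force: [-0.1, 1.2, -0.2]
gripper_width: 19.9
grasp_force: 61.3
```

>>> carry_out --pt "0 0 -0.244 96 5 0 -1" --pt "0 0 -0.244 96 5 0 -1" --pt "0 0 -0.244 96 5 10 -1" --pt "0 0 -0.244 96 5 21 -1" --pt "0 0 -0.244 96 5 21 -1"

```text
clock: 50.82
position: [543.0, -310.1, 103.1]
ee_rot: [0.788, -0.615, -0.002, 0.001]
contact_force: [0.2, 0.7, 0.4]
gripper_width: 20.0
grasp_force: 61.3
```

```bash
python3 - <<'E'
from h import *
t=get_image("top");t=get_image("top");im=get_image("wrist");cv2.imwrite("pics/w6.png",im["color"])
for q in rects(im,hsv(im,(45,100,40),(80,255,255)),14,300):print("green",*q)
print(read_state()["gripper_width"])
plan([(544,-311.5,33.5,-76)])
E
```

```text
green [ 400.9 -295.4] [116.8 115.6] 175.4 [496. 293.] 14252.5
green [ 570.3 -305.8] [114.2  84.4] 14.0 [281. 235.] 14226.5
19.877338243066582
from [ 544.3 -310.9  105. ] -75.9 z-axis [ 0. -0. -1.]
to 544,-312,34,-76: turn 0.001 shift [ 0.6  0.4 71.5] rows 1.1
```

View pics/w6.png

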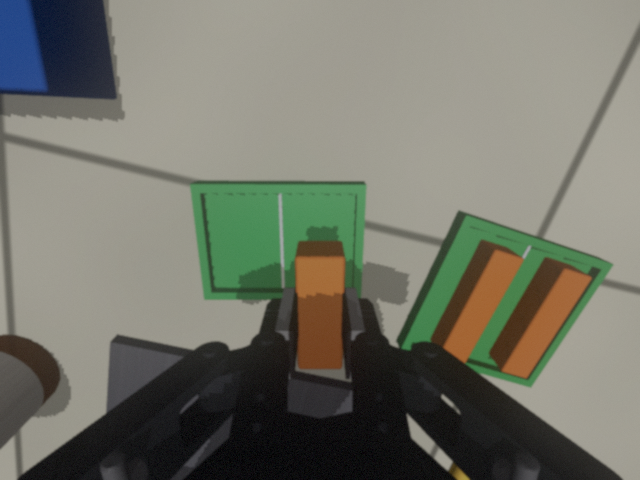

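>>> carry_out --pt "0 0 0 0 0 40 -1" --pt "0 0 0 0 0 62 -1" --pt "0 0 0 0 0 68 -1" --pt "0 0 0 0 0 71.5 -1" --pt "0 0 0 0 0 71.5 -1"

```text
clock: 51.6
position: [544.5, -311.8, 34.2]
ee_rot: [0.788, -0.616, 0.001, -0.0]
contact_force: [0.7, -0.6, -0.2]
gripper_width: 19.9
grasp_force: 61.3
```

>>> carry_out --pt "0 0 0 0 0 0 -0.25" --pt "0 0 0 0 0 0 -0.25" --pt "0 0 0 0 0 -15 -0.25" --pt "0 0 0 0 0 -60 -0.25" --pt "0 0 0 0 0 -92 -0.25"

```text
clock: 52.22
position: [544.6, -312.1, 128.5]
ee_rot: [0.788, -0.616, 0.002, -0.0]
contact_force: [0.3, -0.3, -0.1]
gripper_width: 32.0
grasp_force: 0.0
```

```bash
python3 - <<'E'
from h import *
t=get_image("top");t=get_image("top");im=get_image("wrist")
for q in rects(im,hsv(im,(5,110,70),(22,255,255)),28,500):print("tray",*q)
t=get_image("top")
for q in rects(t,hsv(t,(5,110,70),(22,255,255)),32,100,roi=(350,170,450,370)):print("deck",*q)
plan([(522,-218,125,-76),(500.5,-123,125,-90),(547,-210,125,-90),(594.5,-299.5,104,-76)])
E
```

```text
tray [ 381.1 -297.1] [92.2 36.5] 86.1 [523. 304.] 4544.0
tray [ 430.1 -298.3] [92.7 31.5] 86.9 [461. 292.] 3933.0
tray [ 544.1 -312.5] [62.5 21.4] 104.2 [323. 241.] 2219.5
deck [ 500.3 -124. ] [62.1 24.9] 89.8 [412. 261.] 273.0
from [ 544.1 -311.8  126.9] -76.0 z-axis [ 0.003 -0.    -1.   ]
to 522,-218,125,-76: turn -0.001 shift [-96.3  -1.2   1.9] rows 1.5
to 500,-123,125,-90: turn 0.244 shift [-97.4  -2.1  -0. ] rows 1.6
to 547,-210,125,-90: turn 0.000 shift [ 87.  -46.5  -0. ] rows 1.6
to 594,-300,104,-76: turn -0.244 shift [ 89.5 -47.5  21. ] rows 1.7
```

>>> carry_out --pt "0 0 0 -96 -1 0 -0.25" --pt "0 0 0 -96 -1 0 -0.25" --pt "0 0 0 -96 -1 0 -0.25"

```text
clock: 52.8
position: [520.4, -216.5, 124.7]
ee_rot: [0.789, -0.615, -0.001, 0.001]
contact_force: [-0.6, -0.1, -0.6]
gripper_width: 31.9
grasp_force: 0.0
```

>>> carry_out --pt "0 0 0.244 -97 -2 0 -0.25" --pt "0 0 0.244 -97 -2 0 -0.25" --pt "0 0 0.244 -97 -2 20 -0.25" --pt "0 0 0.244 -97 -2 39 -0.25" --pt "0 0 0.244 -97 -2 39 -0.25"

```text
clock: 53.42
position: [499.0, -124.2, 84.6]
ee_rot: [-0.707, 0.707, 0.001, -0.002]
contact_force: [-0.4, -0.1, 0.2]
gripper_width: 31.7
grasp_force: 0.0
```

```bash
python3 - <<'E'
from h import *
t=get_image("top");t=get_image("top");t=get_image("top");t=get_image("wrist")
for q in rects(t,hsv(t,(5,110,70),(22,255,255)),32,2500):print("w",*q)
plan([(500.5,-123,36,-90)])
E
```

```text
w [ 500.6 -125.2] [64.5 22. ] 90.9 [319. 264.] 3499.0
from [ 500.7 -124.1   86.9] -90.0 z-axis [ 0.001 -0.    -1.   ]
to 500,-123,36,-90: turn -0.000 shift [-1.1  0.2 50.9] rows 0.8
```

>>> carry_out --pt "0 0 0 0 0 30 -0.25" --pt "0 0 0 0 0 50.5 -0.25" --pt "0 0 0 0 0 50.5 -0.25" --pt "0 0 0 0 0 50.5 -1" --pt "0 0 0 0 0 50.5 -1"

```text
clock: 54.25
position: [500.9, -123.7, 37.0]
ee_rot: [0.707, -0.707, 0.001, -0.001]
contact_force: [-0.3, 0.5, 0.6]
gripper_width: 20.2
grasp_force: 61.0
```

>>> carry_out --pt "0 0 0 0 0 0 -1" --pt "0 0 0 0 0 -20 -1" --pt "0 0 0 0 0 -60 -1" --pt "0 0 0 0 0 -90 -1" --pt "0 0 0 0 0 -90 -1"

```text
clock: 54.88
position: [501.8, -123.7, 128.6]
ee_rot: [0.707, -0.707, 0.002, -0.002]
contact_force: [-0.4, 0.2, -0.5]
gripper_width: 20.2
grasp_force: 61.1
```

>>> carry_out --pt "0 0 0 86 -46 0 -1" --pt "0 0 0 86 -46 0 -1" --pt "0 0 0 86 -46 0 -1"

```text
clock: 55.25
position: [546.2, -211.4, 124.2]
ee_rot: [-0.706, 0.708, 0.001, -0.001]
contact_force: [0.4, 0.8, -0.1]
gripper_width: 20.0
grasp_force: 61.1
```

>>> carry_out --pt "0 0 -0.244 89 -48 0 -1" --pt "0 0 -0.244 89 -48 0 -1" --pt "0 0 -0.244 89 -48 10 -1" --pt "0 0 -0.244 89 -48 21 -1" --pt "0 0 -0.244 89 -48 21 -1"

```text
clock: 55.88
position: [592.5, -297.1, 103.0]
ee_rot: [0.788, -0.615, -0.002, 0.001]
contact_force: [-0.0, 0.0, -0.1]
gripper_width: 20.0
grasp_force: 61.1
```

```bash
python3 - <<'E'
from h import *
t=get_image("top");t=get_image("top");t=get_image("top")
print(read_state()["gripper_width"])
plan([(594.8,-299.5,33,-76)])
E
```

```text
19.861267167587204
from [ 594.2 -297.9  105.3] -76.0 z-axis [ 0. -0. -1.]
to 595,-300,33,-76: turn 0.001 shift [ 1.7 -0.2 72.3] rows 1.2
```

Lower, release, and back away to the robot's rest side, then check everything.

>>> carry_out --pt "0 0 0 1.5 0 40 -1" --pt "0 0 0 1.5 0 62 -1" --pt "0 0 0 1.5 0 68 -1" --pt "0 0 0 1.5 0 72 -1" --pt "0 0 0 1.5 0 72 -1"

```text
clock: 56.65
position: [595.1, -300.3, 33.8]
ee_rot: [0.788, -0.616, 0.001, -0.0]
contact_force: [-0.5, 0.0, -0.7]
gripper_width: 20.2
grasp_force: 61.1
```

>>> carry_out --pt "0 0 0 0 0 0 -0.25" --pt "0 0 0 0 0 0 -0.25" --pt "0 0 0 0 0 -15 -0.25" --pt "0 0 0 0 0 -60 -0.25" --pt "0 0 0 0 0 -110 -0.25"

```text
clock: 57.28
position: [594.2, -300.2, 144.6]
ee_rot: [0.788, -0.616, -0.0, 0.0]
contact_force: [0.8, 0.3, 0.3]
gripper_width: 32.0
grasp_force: 0.0
```

>>> carry_out --pt "0 0 0 -130 100 -60 -0.25" --pt "0 0 0 -130 100 -60 -0.25" --pt "0 0 0 -130 100 -60 -0.25" --pt "0 0 0 -130 100 -60 -0.25"

```text
clock: 57.78
position: [464.6, -197.1, 206.3]
ee_rot: [0.789, -0.615, 0.002, -0.001]
contact_force: [-0.3, -0.7, 0.4]
gripper_width: 31.7
grasp_force: 0.0
```

```bash
python3 - <<'E'
from h import *
t=get_image("top");t=get_image("top");t=get_image("top");cv2.imwrite("pics/t9.png",t["color"])
for q in rects(t,hsv(t,(5,110,70),(22,255,255)),28,100,roi=(450,170,540,340)):print(*q)
red=hsv(t,(0,150,70),(4,255,255))|hsv(t,(174,150,70),(180,255,255))
for q in rects(t,red,21,20,roi=(170,170,340,300)):print("red",*q)
for q in rects(t,hsv(t,(10,50,100),(28,190,255)),19,50,roi=(170,170,300,300)):print("wood",*q)
im=get_image("scene")
E
```

```text
[ 374.1 -294.9] [90.2 21.2] 86.0 [500. 310.] 365.5
[ 424.2 -296.7] [91.8 24. ] 83.6 [496. 287.] 323.5
red [558.3 350.2] [42.4 16. ] 90.1 [195. 259.] 107.5
red [585.2 356.1] [53.9 23.7] 90.1 [192. 247.] 194.0
red [576.3 188.3] [41.9 28.5] 2.0 [267. 243.] 127.5
wood [576.2 266.9] [132.7  16.6] 90.1 [232. 248.] 373.5
```

View pics/t9.png

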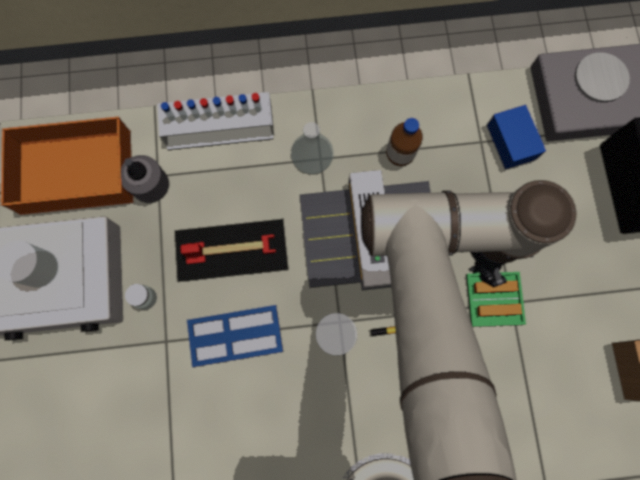

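>>> carry_out --pt "0 0 0 -202 -14 0 -0.25" --pt "0 0 0 -202 -14 0 -0.25" --pt "0 0 0 -202 -14 0 -0.25" --pt "0 0 0 -202 -14 0 -0.25" --pt "0 0 0 -202 -14 0 -0.25"

```text
clock: 58.6
position: [431.4, 1.8, 202.5]
ee_rot: [0.788, -0.615, -0.0, 0.0]
contact_force: [-0.1, -0.8, -0.9]
gripper_width: 31.8
grasp_force: 0.0
```

```bash
python3 - <<'E'
from h import *
t=get_image("top");t=get_image("top")
for q in rects(t,hsv(t,(5,110,70),(22,255,255)),28,100,roi=(450,170,540,340)):print(*q)
for q in rects(t,hsv(t,(45,100,40),(80,255,255)),14,100):print("green",*q)
E
```

```text
[ 374.1 -294.9] [90.2 21.2] 86.0 [500. 310.] 365.5
[ 424.2 -296.8] [92.1 22. ] 86.1 [496. 286.] 376.5
[ 543.2 -311. ] [62.2 21.6] 103.7 [493. 233.] 232.0
[ 593.6 -298.9] [62.1 22. ] 103.8 [483. 211.] 231.0
green [ 399.5 -294.7] [116.  112.9] 85.7 [496. 303.] 2063.5
green [ 569.7 -304.8] [114.2  85.8] 13.8 [486. 223.] 1773.0
```

All four bars sit in their own slots, aligned with the trays.

```bash
python3 -c "
from bench import *
print(job_done())"
```

```text
the job is handed in; nothing more can be done
None
```

The job is handed in: all four bars were fed under the hood with the push stick and lie flat in the trays of their own length, and the stick is back on its mat; one long bar was knocked against its neighbour on the infeed, and I separated the two with the stick before feeding them.

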